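Tip the parts caddy to gather the last bearings

ROBOT

A 6-joint arm with a two-finger parallel gripper is mounted at the origin on the work surface. World frame = base frame: x ahead of the robot, y to its left, z up, the work surface at z = 0. Lengths are in mm, angles in rad, forces in N, time in s.
With the tool pointing down it reaches from about 350 to 775 mm from the base axis. Payload 7.3 kg.
Tool frame: the origin (TCP) lies midway between the tips of the shut fingers; the grasp point (between the pads) lies 19 mm behind it; x points along the fingers, z is the direction in which the jaws open and shut, and the axes are right-handed (so a half turn about x gives the same grasp; the last joint's range is limited). The gripper opens to 92 mm and grips with 3 to 60 N. Pads are 19 mm wide; open, the fingers measure 130 mm over their backs; the gripper's body (75 mm by 190 mm) begins 47 mm behind the grasp point.
Start: joints at [1.009, 0.342, 1.524, -0, 1.275, -0.146], TCP at [212.047, 480.293, 226.741] pointing down, gripper open.
Joint ranges: [-2.53, 2.53], [-0.77, 2.02], [0.04, 2.7], [-1, 4.14], [0.28, 2.66], [-3.11, 3.11]. Speed limits (rad/s): [2.57, 2.57, 3.14, 3.14, 3.14, 3.14].

INTERFACE

Orientations are given as [roll, pitch, yaw] about the fixed x, y, z axes, in that order (R = Rz(yaw) Ry(pitch) Rx(roll)).
In Python, from plant import monitor, optics, close_job gives the robot as it stands.
- The arm moves only by the tool send_rows, never from a script. Its argument "commands" is a list that holds one entry, the list of rows, each a list of 5 numbers: the shift along the tool's x, y, z in m, then the turn about the tool's x in degrees, then the finger opening in m, from 0 to 0.0918. A call has 1 to 10 rows; each row shifts and turns the pose as measured when the row begins, along the tool's axes as they then stand; what a row does not reach is not made up. A row lasts 1/12 s, in which the tool goes at most 41.7 mm and 7.16 degrees, less where a joint would pass 70% of its speed; a pose out of reach is approached as far as the arm can. A call with a gripper value outside its range is refused whole. The fingers move at their own pace and stop on an object; the grip force is fixed at half the most. Time passes only in rows, so rows that do not move let the fingers close. It gives the time, the measured TCP pose, the force and the opening at its end, in the units of the state.
- monitor.get_obs(): the state, without advancing time (a new reading comes with each control period).
- optics.capture(name): name is "scene" or "top" or "wrist"; returns a dict with "color" (420x560x3 uint8, blue, green, red), "camera_matrix" (3x3 intrinsics, pixels), "k1" (the pictures are not rectified: a ray, as slopes to the right and down, at radius r is drawn at 1 + k1 r^2 times it, then the intrinsics apply), "camera_from_world" (4x4, takes a point from world to camera coordinates); the wrist camera has in their place "T_tool_cam" (4x4, takes a point from camera to tool coordinates, whose origin is the TCP and whose axes are the tool frame's). Camera axes: x right, y down, z forward; pixel columns grow to the right and rows downward; lengths in mm; the calibration is good to about 2 mm. A picture is of the moment at which its call begins: read the wrist's pose just before it. There is no depth.
- close_job(): hands the job in, once; it reports no verdict.
The state is a dict: "time": time; "joint_positions": joint angles; "dq": joint speeds; "tau": joint torques, N m; "tool_pos": TCP position; "tcp_rot": TCP orientation; "contact_force": force on the tool from outside, world axes, zero at the start; "moment": the same for the moment, N m; "grip_width": finger opening in mm.
Only numpy, scipy, OpenCV 4.12 (cv2) and the standard library are available. Lean on these libraries where they do the work, as an engineer would, in place of code of your own. Each camera call takes 0.05 s, during which the arm holds its last target.

TASK

Shut the lid over the couplings in the parts caddy while it still stands on the bench, then pick the caddy up by its handle and tip it towards the corner marked with yellow tape until all four loose bearings have slid together into that corner. Keep holding it like that, tilted, still and well clear of the bench, so that I can take the bearings out: your job finishes while you are holding it. Spill nothing and leave the other things on the bench where they are.

Things in the scene. Friction and masses are not known exactly. Their poses are not given: they have to be found in the camera images.
- caddy: Blue-grey plastic parts caddy, about 0.45 kg, 245 mm long (its y), 160 wide (its x), walls 60 high and 4 thick. Origin on its underside below the handle's middle; z up. Starts level on the bench, -x side to the robot, yaw within 0.5 rad. A 6 mm divider across x at y = 0 leaves an open bay, y = -131 to -3 mm, and a lidded bay, y = 3 to 106 (floor 4 mm up). Outer ends at y = -135 and 110.
- caddy_grip (a point): Centre of the caddy's carrying handle above the divider, (0, 0, 115) mm in the caddy's frame, axes as the caddy's: a flat-sided bar 124 mm long (x), 12 wide (y), 22 tall, from 104 to 126 mm above the underside, open below, on two posts at x = -55 and 55 mm. The loaded caddy's weight hangs within about 25 mm of below it.
- caddy_corner (a point): The taped corner, inside: where floor and walls meet in the open bay's outer corner on the robot's side, (-76, -131, 4) mm in the caddy's frame. Yellow tape wraps the rim outside this corner. Pan and parts are smooth: friction between them about 0.2.
- caddy_low (a point): The same corner, outside, on the underside: (-80, -135, 0) mm in the caddy's frame.
- lid (a joint): Hinge of the off-white lid of the lidded bay: 0 = shut flat on the walls, grows as it opens, 1.9 rad = its stop. Starts 1.35 to 1.85 (about upright). Stiff hinge (0.04 N m): it stays wherever it is left, so it must be pushed all the way down; less than 1 N at its free edge moves it.
- lid_hinge (a point): Middle of the lid's hinge line, along the caddy's x at (0, 110, 62) mm in the caddy's frame, on the bay's outer end wall. This point's axes turn with the lid: the panel (158 mm along x, 4 thick, 50 g, hinge line in mid-thickness) runs 102 mm from the hinge to its free edge along the point's -y; +z is the face on top when shut.
- lid_edge (a point): Middle of the lid's free edge, 102 mm from the hinge; when shut it lies 8 mm beside the handle's middle plane, 62 mm above the caddy's underside.
- bearing1: Steel ball bearing, 26 mm diameter, 8 mm thick, 19 g, lying flat and loose in the open bay; one of four alike. Origin at the centre of its underside.
- bearing2: Steel ball bearing, 26 mm diameter, 8 mm thick, 19 g, lying flat and loose in the open bay; one of four alike. Origin at the centre of its underside.
- bearing3: Steel ball bearing, 26 mm diameter, 8 mm thick, 19 g, lying flat and loose in the open bay; one of four alike. Origin at the centre of its underside.
- bearing4: Steel ball bearing, 26 mm diameter, 8 mm thick, 19 g, lying flat and loose in the open bay; one of four alike. Origin at the centre of its underside.
- coupling1: Aluminium shaft coupling, 20 mm diameter, 25 mm tall, 18 g, standing in the lidded bay; one of three alike, to stay in that bay. Origin at the centre of its underside.
- coupling2: Aluminium shaft coupling, 20 mm diameter, 25 mm tall, 18 g, standing in the lidded bay; one of three alike, to stay in that bay. Origin at the centre of its underside.
- coupling3: Aluminium shaft coupling, 20 mm diameter, 25 mm tall, 18 g, standing in the lidded bay; one of three alike, to stay in that bay. Origin at the centre of its underside.
- tape_roll: Bystander: roll of dark tape lying flat, 64 mm diameter, 19 mm tall, on the bench on the caddy's far side. Origin under its centre.
- servo: Bystander: black servo actuator, 47 x 34 x 32 mm, on the bench on the caddy's far side. Origin under its centre.
- screwdriver: Bystander: screwdriver with green square handle (20 mm thick), 185 mm long along its x, lying on the bench on the caddy's near side. Origin under its middle.
- spray_can: Bystander: green spray can, 52 mm diameter, 162 mm tall, far right. Origin under its centre.
- screw_jar: Bystander: glass screw jar with black cap, 60 mm diameter, 60 mm tall, left. Origin under its centre.
- caliper: Bystander: digital caliper lying flat, 220 mm long along its x, 15 mm thick, on the right. Origin under the middle of its beam.

How it is judged (in metres and radians):
On the way, in this order (a step that is already met when the one before it is completed fails the run):
1. the lid is shut (within 0.06 rad) while the caddy stands level on the bench (value of joint lid below 0.06 rad and height (world z) of caddy_low below 0.012 m and angle between caddy's own z axis and vertical below 0.08 rad), for 0.2 s.
2. the caddy, lid still shut, is held by its handle clear of the bench (contact force between the fingers and caddy above 2 N and distance between the grasp point and caddy_grip below 0.075 m and value of joint lid below 0.06 rad and height (world z) of caddy_low above 0.015 m and height (world z) of caddy above 0.02 m), for 0.2 s.
At the end, for the whole second after the job is handed in: Held by the handle (within 75 mm of its centre, over 2 N) and still, tilted over 0.26 rad, taped corner at least 15 mm above the bench, nothing else carrying it; lid shut within 0.06 rad; all four bearings within 75 mm of the taped inner corner; couplings in their lidded bay (all of step 2 and contact force between caddy and tape_roll below 0.1 N and contact force between caddy and servo below 0.1 N and contact force between caddy and screwdriver below 0.1 N and contact force between caddy and spray_can below 0.1 N and contact force between caddy and screw_jar below 0.1 N and contact force between caddy and caliper below 0.1 N and angle between caddy's own z axis and vertical above 0.26 rad and linear speed of caddy below 0.03 m/s and angular speed of caddy below 0.15 rad/s and distance between each of bearing1, bearing2, bearing3, bearing4 and caddy_corner below 0.075 m and y of each of coupling1, coupling2, coupling3 in the frame of caddy above 0 m and z of coupling1 in the frame of caddy between 0 and 0.06 m and z of coupling2 in the frame of caddy between 0 and 0.06 m and z of coupling3 in the frame of caddy between 0 and 0.06 m); the arm keeps its last pose, push and grip.
It fails at once if a bearing or coupling leaves the caddy (distance between any of bearing1, bearing2, bearing3, bearing4 and caddy_corner above 0.23 m or distance between any of coupling1, coupling2, coupling3 and caddy above 0.17 m).
It fails at once if a bystander on the bench is moved by more than 20 mm (distance of any of tape_roll, servo, screwdriver, spray_can, screw_jar, caliper from where it was at the start of the episode above 0.02 m).
It also fails if it takes over 45 s, if anything falls off the work surface, if the arm or the gripper's body presses on something with over 40 N, if the wrist force passes 120 N, or if a joint passes its speed limit or range.

## Working session

There is one attempt and no reset: what is moved stays moved. The work goes in short steps, Python scripts to look and compute and a tool call to move; the robot and the scene stay as the last step left them, time stands still between calls to the robot, and variables do not carry over. Pictures are saved under pics/ and viewed, and the job is handed in when it is done.

Besides the shell and the picture viewer there is one more tool, called after "Call:" as name(argument=value, ...), one argument or row to a line, values as JSON. send_rows: Moves the arm, as the interface text tells. Its arguments: {"type":"object","properties":{"commands":{"type":"array","items":{"type":"array","items":{"type":"array","items":{"type":"number"}}}}},"required":["commands"]}

```bash
ls; mkdir -p pics; python3 - <<'E'
from plant import monitor, optics
import cv2
print(monitor.get_obs())
for n in ["scene","top","wrist"]:
    c=optics.capture(n); cv2.imwrite(f"pics/{n}0.png",c["color"])
    print(n,{k:v for k,v in c.items() if k!="color"})
E
```

```text
pics
{'time': 0.0, 'joint_positions': array([ 1.00897199e+00,  3.42721220e-01,  1.52501514e+00,  1.40690214e-05,
        1.27538067e+00, -1.46021338e-01]), 'dq': array([-0.00012417,  0.00034376, -0.00164233,  0.00054372,  0.00107986,
        0.00018282]), 'tau': array([ 2.46312266e-03, -4.31246459e+01, -2.44220459e+01,  7.19482871e-02,
        5.60056453e-02, -1.42883441e-04]), 'tool_pos': array([211.83075606, 479.92964639, 226.04639003]), 'tcp_rot': array([ 2.98674611,  1.56927189, -2.14144998]), 'contact_force': array([ 0.39827664,  0.18674764, -0.76661585]), 'moment': array([-0.03782872, -0.03773886, -0.00576784]), 'grip_width': 92.0745427346434}
scene {'camera_matrix': array([[405.23911086,   0.        , 279.4956093 ],
       [  0.        , 405.23911086, 211.6705197 ],
       [  0.        ,   0.        ,   1.        ]]), 'k1': -0.023610981049486498, 'camera_from_world': array([[-4.60156155e-01,  8.87824059e-01, -4.97525987e-03,
         2.72863577e+02],
       [ 7.43700762e-01,  3.82384641e-01, -5.48353138e-01,
        -3.35761534e+02],
       [-4.84938646e-01, -2.56028176e-01, -
[... 559 characters left out ...]
33e-03, -9.97960624e-01,
         1.63794857e+03],
       [ 0.00000000e+00,  0.00000000e+00,  0.00000000e+00,
         1.00000000e+00]])}
wrist {'camera_matrix': array([[330.31110699,   0.        , 277.87780454],
       [  0.        , 330.31110699, 208.50144113],
       [  0.        ,   0.        ,   1.        ]]), 'k1': -0.06527354770718236, 'T_tool_cam': array([[-4.30192270e-04, -2.91526573e-01,  9.56562634e-01,
        -1.58033825e+02],
       [-1.06859559e-03, -9.56562042e-01, -2.91526873e-01,
         7.88907401e+01],
       [ 9.99999337e-01, -1.14759122e-03,  9.99815846e-05,
         6.08457065e-01],
       [ 0.00000000e+00,  0.00000000e+00,  0.00000000e+00,
         1.00000000e+00]])}
```

View pics/top0.png

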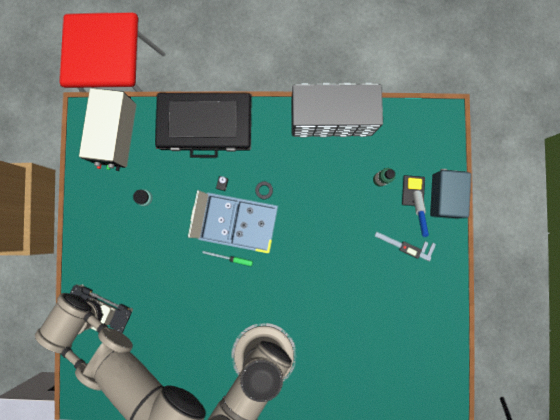

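View pics/scene0.png

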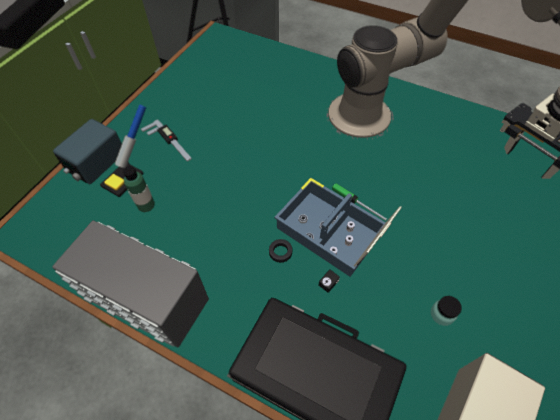

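```bash
python3 - <<'E'
import cv2
a=cv2.imread("pics/top0.png")
cv2.imwrite("pics/top0c.png",cv2.resize(a[130:330,120:360],None,fx=3.2,fy=3,interpolation=cv2.INTER_CUBIC)[:600,:800])
a=cv2.imread("pics/scene0.png")
cv2.imwrite("pics/scene0c.png",cv2.resize(a[100:300,150:410],None,fx=3,fy=3,interpolation=cv2.INTER_CUBIC))
E
```

```text
(no output)
```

The top view shows the caddy around (235,222), with the lid upright at its left end (195,214) and tape at (265,246). The scene view shows the same caddy at about (335,228).

```bash
python3 - <<'E'
import cv2
a=cv2.imread("pics/top0.png")
cv2.imwrite("pics/top0d.png",cv2.resize(a[170:280,170:310],None,fx=5.4,fy=5.4,interpolation=cv2.INTER_CUBIC))
a=cv2.imread("pics/scene0.png")
cv2.imwrite("pics/scene0d.png",cv2.resize(a[170:280,265:410],None,fx=5.4,fy=5.4,interpolation=cv2.INTER_CUBIC))
E
```

```text
(no output)
```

View pics/top0d.png

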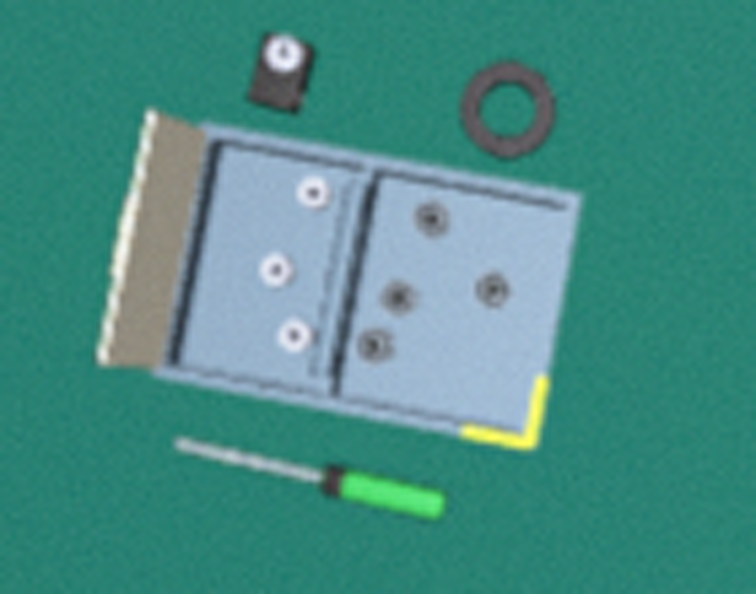

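View pics/scene0d.png

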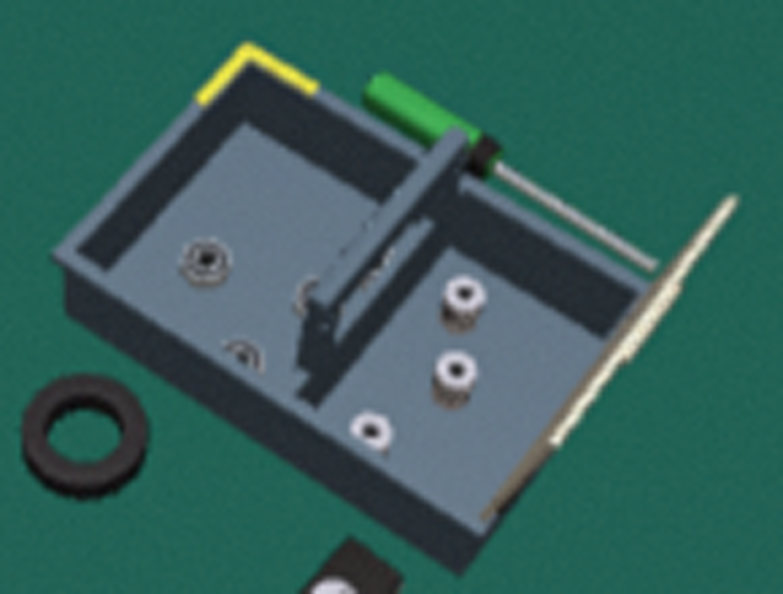

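The top crop shows the yellow corner at (537,447), the far right corner at (582,192) and the left end at (204,124)/(157,375). The lid's free edge runs (150,112)–(101,360). The scene crop shows the taped corner at (246,43), the open-bay far corner at (52,256) and the lid tips at (735,198)/(555,440).

```bash
cat > h.py <<'E'
import numpy as np, cv2
from scipy.optimize import least_squares
from scipy.spatial.transform import Rotation as Rot
TOP=dict(K=[[458.11995378,0,274.8029045],[0,458.11995378,207.18482129],[0,0,1]],k1=-0.07032024181620798,T=[[5.97000289e-03,-9.99980772e-01,-1.67767132e-03,-4.10793613e+01],[-9.97944883e-01,-5.85079330e-03,-6.38104918e-02,5.34583511e+02],[6.37994491e-02,2.05517233e-03,-9.97960624e-01,1.63794857e+03]])
SC=dict(K=[[405.23911086,0,279.4956093],[0,405.23911086,211.6705197],[0,0,1]],k1=-0.023610981049486498,T=[[-4.60156155e-01,8.87824059e-01,-4.97525987e-03,2.72863577e+02],[7.43700762e-01,3.82384641e-01,-5.48353138e-01,-3.35761534e+02],[-4.84938646e-01,-2.56028176e-01,-8.36232075e-01,1.39399969e+03]])
def proj(c,P):
    P=np.atleast_2d(P);T=np.array(c["T"]);q=P@T[:3,:3].T+T[:3,3]
    s=q[:,:2]/q[:,2:];s=s*(1+c["k1"]*(s**2).sum(1,keepdims=True))
    K=np.array(c["K"]);return s@K[:2,:2].T+K[:2,2]
def crop(p,f,o): return (np.array(p,float)+.5)/f-.5+np.array(o)
def caddy(x,y,yaw,P): return np.atleast_2d(P)@Rot.from_euler('z',yaw).as_matrix().T+[x,y,0]
def lidpt(th,x,r,h=0): # r from hinge along -y, h normal
    return [x,110-r*np.cos(th)+h*np.sin(th)*1.0,62+r*np.sin(th)+h*np.cos(th)]
E
python3 - <<'E'
from h import *
ct=[([-80,-135,60],(537,447)),([80,-135,60],(582,192)),([80,110,60],(204,124)),([-80,110,60],(157,375))]
cs=[([-80,-135,60],(246,43)),([80,-135,60],(52,256)),([80,110,0],(462,575))]
lt=[((79,102),(150,112)),((-79,102),(101,360))]; ls=[((-79,102),(735,198)),((79,102),(555,440))]
def res(p):
    x,y,w,th=p;r=[]
    for c,L,LL,o in((TOP,ct,lt,(170,170)),(SC,cs,ls,(265,170))):
        for P,u in L: r.append(proj(c,caddy(x,y,w,P))[0]-crop(u,5.4,o))
        for a,u in LL: r.append(proj(c,caddy(x,y,w,lidpt(th,*a)))[0]-crop(u,5.4,o))
    return np.array(r).ravel()
s=least_squares(res,[550,50,-.1,1.6]);print(s.x,np.round(s.fun.reshape(-1,2),1))
x,y,w,th=s.x
for n,P in dict(grip=[0,0,115],edge=lidpt(th,0,102),hinge=[0,110,62],shut=[0,8,62]).items(): print(n,caddy(x,y,w,P).round(1))
E
```

```text
[ 4.79690828e+02  1.03824439e+02 -1.75679706e-01  1.78104835e+00] [[-1.  -1.1]
 [-1.1  1.3]
 [ 0.6  1.3]
 [ 0.7 -0.5]
 [-0.2 -0.1]
 [-0.3  0.9]
 [-0.9  1.5]
 [ 0.9 -0.7]
 [-1.   0.2]
 [-0.3 -0.3]
 [-0.2  0.6]]
grip [[479.7 103.8 115. ]]
edge [[502.6 233.1 161.8]]
hinge [[498.9 212.1  62. ]]
shut [[481.1 111.7  62. ]]
```

```bash
cat >> h.py <<'E'
def state():
    from plant import monitor
    o=monitor.get_obs();R=Rot.from_euler('xyz',o['tcp_rot']).as_matrix()
    print('t',round(o['time'],2),'p',o['tool_pos'].round(1),'F',o['contact_force'].round(1),'w',round(o['grip_width'],1),'q',o['joint_positions'].round(3))
    print('x',R[:,0].round(3),'y',R[:,1].round(3),'z',R[:,2].round(3))
    return o['tool_pos'],R
E
python3 -c "
from h import *
p,R=state()
print(R.T@np.array([212,480,0])/525)"
```

```text
t 0.15 p [211.9 480.  226.2] F [-0.  -0.3 -0.3] w 91.8 q [ 1.009  0.343  1.525 -0.     1.275 -0.146]
x [-0.001 -0.001 -1.   ] y [-0.915  0.404  0.   ] z [ 0.404  0.915 -0.001]
[-1.14034143e-03 -7.79581610e-05  9.99489466e-01]
```

Test whether reaching past the arm's limit tilts the tool, in a free area.

Call:
send_rows(
  commands=[
    [[0,0,0.041,0,0.0],[0,0,0.041,0,0.0],[0,0,0.041,0,0.0],[0,0,0.041,0,0.0],[0,0,0.041,0,0.0],[0,0,0.041,0,0.0],[0,0,0.041,0,0.0],[0,0,0.041,0,0.0]],
  ],
)

```text
time: 0.82
tool_pos: [326.6, 741.9, 219.9]
tcp_rot: [3.027, 1.554, -2.101]
contact_force: [0.0, 1.6, 0.6]
grip_width: 43.5
```

```bash
python3 -c "
from h import *
p,R=state()"
```

```text
t 0.82 p [326.6 741.9 219.9] F [0.  1.6 0.6] w 43.5 q [ 1.062  1.029  0.279  0.     1.851 -0.093]
x [-0.008 -0.014 -1.   ] y [-0.915  0.404  0.002] z [ 0.404  0.915 -0.017]
```

Call:
send_rows(
  commands=[
    [[0,0,0.041,0,0.0],[0,0,0.041,0,0.0],[0,0,0.041,0,0.0],[0,0,0.041,0,0.0]],
  ],
)

```text
time: 1.15
tool_pos: [347.7, 789.9, 171.4]
tcp_rot: [0.092, 1.524, 1.246]
contact_force: [0.3, 0.7, 0.4]
grip_width: 16.0
```

```bash
python3 -c "
from h import *
p,R=state()"
```

```text
t 1.15 p [347.7 789.9 171.4] F [0.3 0.7 0.4] w 16.0 q [ 1.064  1.197  0.038  0.009  1.861 -0.087]
x [ 0.015  0.044 -0.999] y [-0.915  0.404  0.004] z [0.404 0.914 0.046]
```

Call:
send_rows(
  commands=[
    [[-0.015,0,0.01,0,0.0],[-0.015,0,0.01,0,0.0],[-0.015,0,0.01,0,0.0],[-0.015,0,0.01,0,0.0]],
  ],
)

```text
time: 1.48
tool_pos: [345.1, 783.8, 211.8]
tcp_rot: [0.085, 1.503, 1.239]
contact_force: [-0.7, 0.2, 0.3]
grip_width: 0.0
```

```bash
python3 -c "
from h import *
p,R=state()"
```

```text
t 1.48 p [345.1 783.8 211.8] F [-0.7  0.2  0.3] w 0.0 q [ 1.062  1.15   0.036  0.013  1.889 -0.088]
x [ 0.022  0.064 -0.998] y [-0.915  0.404  0.006] z [0.404 0.912 0.068]
```

Call:
send_rows(
  commands=[
    [[-0.017,0,0.037,0,0.0],[-0.017,0,0.037,0,0.0],[-0.017,0,0.037,0,0.0],[-0.017,0,0.037,0,0.0],[-0.017,0,0.037,0,0.0]],
  ],
)

```text
time: 1.9
tool_pos: [356.2, 807.3, 274.1]
tcp_rot: [0.021, 1.349, 1.175]
contact_force: [-0.1, -0.5, 0.6]
grip_width: 0.4
```

```bash
python3 -c "
from h import *
p,R=state()"
```

```text
t 1.9 p [356.2 807.3 274.1] F [-0.1 -0.5  0.6] w 0.4 q [ 1.059  1.082  0.037  0.026  1.802 -0.086]
x [ 0.085  0.203 -0.975] y [-0.915  0.404  0.005] z [0.395 0.892 0.22 ]
```

Call:
send_rows(
  commands=[
    [[-0.009,0,-0.04,0,0.0],[-0.009,0,-0.04,0,0.0],[-0.009,0,-0.04,0,0.0],[-0.009,0,-0.04,0,0.0],[-0.009,0,-0.04,0,0.0],[-0.009,0,-0.04,0,0.0],[-0.009,0,-0.04,0,0.0],[-0.009,0,-0.04,0,0.0],[-0.009,0,-0.04,0,0.0],[-0.009,0,-0.04,0,0.0]],
  ],
)

```text
time: 2.73
tool_pos: [219.4, 495.3, 276.5]
tcp_rot: [0.011, 1.322, 1.164]
contact_force: [0.4, 0.2, 0.6]
grip_width: 0.1
```

```bash
python3 -c "
from h import *
p,R=state();print(np.hypot(*p[:2]))"
```

```text
t 2.73 p [219.4 495.3 276.5] F [0.4 0.2 0.6] w 0.1 q [ 0.986  0.197  1.611  0.049  1.089 -0.184]
x [ 0.097  0.226 -0.969] y [-0.914  0.405  0.003] z [0.393 0.886 0.246]
541.6746552015479
```

Call:
send_rows(
  commands=[
    [[-0.007,0,-0.04,0,0.0],[-0.007,0,-0.04,0,0.0],[-0.007,0,-0.04,0,0.0],[-0.007,0,-0.04,0,0.0],[-0.007,0,-0.04,0,0.0],[-0.007,0,-0.04,0,0.0]],
  ],
)

```text
time: 3.23
tool_pos: [117.3, 268.1, 259.6]
tcp_rot: [-0.009, 1.303, 1.147]
contact_force: [0.5, -1.6, 1.7]
grip_width: 0.3
```

```bash
python3 -c "
from h import *
p,R=state();print(np.hypot(*p[:2]))"
```

```text
t 3.23 p [117.3 268.1 259.6] F [ 0.5 -1.6  1.7] w 0.3 q [ 0.788 -0.329  2.14   0.105  1.081 -0.406]
x [ 0.109  0.241 -0.964] y [-0.915  0.404 -0.002] z [0.389 0.883 0.265]
292.6252605273738
```

Call:
send_rows(
  commands=[
    [[0.039,0,-0.006,0,0.0],[0.039,0,-0.006,0,0.0],[0.039,0,-0.006,0,0.0],[0.039,0,-0.01,0,0.0]],
  ],
)

```text
time: 3.57
tool_pos: [129.1, 284.1, 117.6]
tcp_rot: [-0.08, 1.242, 1.075]
contact_force: [1.0, 2.0, -1.1]
grip_width: 0.3
```

```bash
python3 -c "
from h import *
p,R=state();print(np.hypot(*p[:2]))"
```

```text
t 3.57 p [129.1 284.1 117.6] F [ 1.   2.  -1.1] w 0.3 q [ 0.805 -0.058  2.45   0.203  0.44  -0.52 ]
x [ 0.154  0.284 -0.946] y [-0.913  0.408 -0.026] z [0.379 0.868 0.322]
312.01354028110757
```

Call:
send_rows(
  commands=[
    [[0.005,0,-0.035,0,0.0],[0.005,0,-0.035,0,0.0],[0.0,0,-0.035,0,0.0]],
  ],
)

```text
time: 3.82
tool_pos: [98.1, 211.1, 79.1]
tcp_rot: [-0.075, 1.253, 1.084]
contact_force: [-0.1, -1.5, 0.3]
grip_width: 0.7
```

```bash
python3 -c "
from h import *
p,R=state();print(np.hypot(*p[:2]))"
```

```text
t 3.82 p [ 98.1 211.1  79.1] F [-0.1 -1.5  0.3] w 0.7 q [ 0.566 -0.111  2.683  0.499  0.329 -1.047]
x [ 0.146  0.276 -0.95 ] y [-0.914  0.404 -0.023] z [0.378 0.872 0.311]
232.77282926244803
```

Call:
send_rows(
  commands=[
    [[0.0,0,-0.035,0,0.0],[0.0,0,-0.035,0,0.0]],
  ],
)

```text
time: 3.98
tool_pos: [82.2, 173.3, 93.7]
tcp_rot: [-0.076, 1.279, 1.085]
contact_force: [0.3, -0.7, 0.5]
grip_width: 0.2
```

```bash
python3 -c "
from h import *
p,R=state();print(np.hypot(*p[:2]))"
```

```text
t 3.98 p [ 82.2 173.3  93.7] F [ 0.3 -0.7  0.5] w 0.2 q [ 0.303 -0.343  2.699  0.363  0.607 -1.139]
x [ 0.134  0.254 -0.958] y [-0.916  0.401 -0.022] z [0.379 0.88  0.287]
191.83702408411517
```

```bash
cat >> h.py <<'E'
def plan(*way):
    p,R=state();
    for w in way:
        d=np.array(w,float)-p;n=int(np.ceil(np.linalg.norm(d)/40));print(w,n,'rows of',(R.T@d/n/1000).round(4));p=np.array(w,float)
E
python3 -c "
from h import *
plan([160,330,270],[400,0,290],[100,-450,260],[-190,-395,240],[-325,-680,240])"
```

```text
t 3.98 p [ 82.2 173.3  93.7] F [ 0.3 -0.7  0.5] w 0.2 q [ 0.303 -0.343  2.699  0.363  0.607 -1.139]
x [ 0.134  0.254 -0.958] y [-0.916  0.401 -0.022] z [0.379 0.88  0.287]
[160, 330, 270] 7 rows of [-0.0169 -0.0017  0.0311]
[400, 0, 290] 11 rows of [-0.0064 -0.0321 -0.0176]
[100, -450, 260] 14 rows of [-0.009   0.0068 -0.037 ]
[-190, -395, 240] 8 rows of [-0.0007  0.036  -0.0084]
[-325, -680, 240] 8 rows of [-0.0113  0.0012 -0.0377]
```

Call:
send_rows(
  commands=[
    [[-0.017,-0.002,0.031,0,0.0],[-0.017,-0.002,0.031,0,0.0],[-0.017,-0.002,0.031,0,0.0],[-0.017,-0.002,0.031,0,0.0],[-0.017,-0.002,0.031,0,0.0],[-0.017,-0.002,0.031,0,0.0],[-0.017,-0.002,0.031,0,0.0]],
  ],
)

```text
time: 4.57
tool_pos: [182.8, 304.1, 275.5]
tcp_rot: [-0.142, 1.247, 0.93]
contact_force: [1.2, 0.4, 0.4]
grip_width: 0.4
```

Call:
send_rows(
  commands=[
    [[0,0,0,7,0.0],[0,0,0,7,0.0],[0,0,0,7,0.0],[0,0,0,7,0.0],[0,0,0,7,0.0],[0,0,0,7,0.0],[0,0,0,7,0.0],[0,0,0,7,0.0],[0,0,0,7,0.0]],
  ],
)

```text
time: 5.32
tool_pos: [189.4, 313.0, 291.9]
tcp_rot: [0.97, 1.204, 0.918]
contact_force: [-0.5, 0.1, 0.3]
grip_width: 0.6
```

```bash
python3 -c "
from h import *
plan([400,0,290],[100,-450,260],[-190,-395,240],[-325,-680,240])"
```

```text
t 5.32 p [189.4 313.  291.9] F [-0.5  0.1  0.3] w 0.6 q [ 0.769 -0.24   2.024  0.064  0.996  0.796]
x [ 0.218  0.285 -0.934] y [0.019 0.955 0.296] z [ 0.976 -0.082  0.202]
[400, 0, 290] 10 rows of [-0.0041 -0.0295  0.0231]
[100, -450, 260] 14 rows of [-0.0118 -0.0317 -0.0187]
[-190, -395, 240] 8 rows of [-0.0036  0.0051 -0.0364]
[-325, -680, 240] 8 rows of [-0.0138 -0.0343 -0.0135]
```

Call:
send_rows(
  commands=[
    [[-0.004,-0.03,0.023,0,0.0],[-0.004,-0.03,0.023,0,0.0],[-0.004,-0.03,0.023,0,0.0],[-0.004,-0.03,0.023,0,0.0],[-0.004,-0.03,0.023,0,0.0],[-0.004,-0.03,0.023,0,0.0],[-0.004,-0.03,0.023,0,0.0],[-0.004,-0.03,0.023,0,0.0],[-0.012,-0.032,-0.019,0,0.0],[-0.012,-0.032,-0.019,0,0.0]],
  ],
)

```text
time: 6.15
tool_pos: [310.5, 8.9, 290.5]
tcp_rot: [0.925, 1.18, 0.877]
contact_force: [0.9, -0.7, 0.1]
grip_width: 0.3
```

```bash
python3 -c "
from h import *
plan([100,-450,260],[-190,-395,240],[-325,-680,240])"
```

```text
t 6.15 p [310.5   8.9 290.5] F [ 0.9 -0.7  0.1] w 0.3 q [-0.661 -0.248  2.041  0.401  1.353 -0.701]
x [ 0.244  0.293 -0.925] y [0.01  0.953 0.304] z [ 0.97  -0.083  0.229]
[100, -450, 260] 13 rows of [-0.0121 -0.0345 -0.0133]
[-190, -395, 240] 8 rows of [-0.0045  0.0054 -0.0363]
[-325, -680, 240] 8 rows of [-0.0145 -0.0341 -0.0134]
```

Call:
send_rows(
  commands=[
    [[-0.012,-0.034,-0.013,0,0.0],[-0.012,-0.034,-0.013,0,0.0],[-0.012,-0.034,-0.013,0,0.0],[-0.012,-0.034,-0.013,0,0.0],[-0.012,-0.034,-0.013,0,0.0],[-0.012,-0.034,-0.013,0,0.0],[-0.012,-0.034,-0.013,0,0.0],[-0.012,-0.034,-0.013,0,0.0],[-0.012,-0.034,-0.013,0,0.0],[-0.012,-0.034,-0.013,0,0.0]],
  ],
)

```text
time: 6.98
tool_pos: [139.9, -355.0, 276.9]
tcp_rot: [0.836, 1.196, 0.783]
contact_force: [-0.2, 0.1, -0.1]
grip_width: 0.4
```

```bash
python3 -c "
from h import *
plan([100,-450,260],[-200,-360,240],[-390,-570,240])"
```

```text
t 6.98 p [ 139.9 -355.   276.9] F [-0.2  0.1 -0.1] w 0.4 q [-1.615  0.163  1.687  0.251  1.573 -1.596]
x [ 0.26   0.259 -0.93 ] y [0.017 0.962 0.272] z [ 0.966 -0.086  0.246]
[100, -450, 260] 3 rows of [-0.0064 -0.0322 -0.0115]
[-200, -360, 240] 8 rows of [-0.0045  0.0095 -0.0378]
[-390, -570, 240] 8 rows of [-0.013  -0.0257 -0.0207]
```

```bash
python3 -c "
from h import *
plan([-60,-400,270],[-260,-410,240],[-440,-628,230])"
```

```text
t 6.98 p [ 139.9 -355.   276.9] F [-0.2  0.1 -0.1] w 0.4 q [-1.615  0.163  1.687  0.251  1.573 -1.596]
x [ 0.26   0.259 -0.93 ] y [0.017 0.962 0.272] z [ 0.966 -0.086  0.246]
[-60, -400, 270] 6 rows of [-0.0095 -0.0081 -0.0318]
[-260, -410, 240] 6 rows of [-0.0044 -0.0035 -0.0333]
[-440, -628, 230] 8 rows of [-0.0117 -0.0269 -0.0197]
```

Call:
send_rows(
  commands=[
    [[-0.01,-0.008,-0.032,0,0.0],[-0.01,-0.008,-0.032,0,0.0],[-0.01,-0.008,-0.032,0,0.0],[-0.01,-0.008,-0.032,0,0.0],[-0.01,-0.008,-0.032,0,0.0],[-0.008,-0.008,-0.032,0,0.0],[-0.005,-0.004,-0.033,0,0.0],[-0.005,-0.004,-0.033,0,0.0],[-0.005,-0.004,-0.033,0,0.0],[-0.005,-0.004,-0.033,0,0.0]],
  ],
)

```text
time: 7.82
tool_pos: [-212.3, -420.4, 257.7]
tcp_rot: [0.793, 1.224, 0.741]
contact_force: [0.2, 0.1, 0.7]
grip_width: 0.6
```

```bash
python3 -c "
from h import *
plan([-260,-410,240],[-450,-643,230])"
```

```text
t 7.82 p [-212.3 -420.4  257.7] F [0.2 0.1 0.7] w 0.6 q [-2.239  0.423  1.366  0.055  1.695 -2.19 ]
x [ 0.251  0.23  -0.94 ] y [0.021 0.97  0.242] z [ 0.968 -0.08   0.238]
[-260, -410, 240] 2 rows of [ 0.0035  0.0024 -0.0256]
[-450, -643, 230] 8 rows of [-0.0115 -0.029  -0.021 ]
```

```bash
python3 -c "
from h import *
plan([-280,-400,250],[-460,-520,230])
p,R=state();print(R.T@np.array([-.67*.037,-.74*.037,.017]))"
```

```text
t 7.82 p [-212.3 -420.4  257.7] F [0.2 0.1 0.7] w 0.6 q [-2.239  0.423  1.366  0.055  1.695 -2.19 ]
x [ 0.251  0.23  -0.94 ] y [0.021 0.97  0.242] z [ 0.968 -0.08   0.238]
[-280, -400, 250] 2 rows of [-0.0025  0.0083 -0.0345]
[-460, -520, 230] 6 rows of [-0.009  -0.0208 -0.0282]
t 7.82 p [-212.3 -420.4  257.7] F [0.2 0.1 0.7] w 0.6 q [-2.239  0.423  1.366  0.055  1.695 -2.19 ]
x [ 0.251  0.23  -0.94 ] y [0.021 0.97  0.242] z [ 0.968 -0.08   0.238]
[-0.02848806 -0.02294953 -0.01774705]
```

Call:
send_rows(
  commands=[
    [[-0.003,0.008,-0.034,0,0.0],[-0.003,0.008,-0.034,0,0.0],[-0.009,-0.021,-0.028,0,0.0],[-0.009,-0.021,-0.028,0,0.0],[-0.009,-0.021,-0.028,0,0.0],[-0.009,-0.021,-0.028,0,0.0],[-0.009,-0.021,-0.028,0,0.0],[-0.009,-0.021,-0.028,0,0.0]],
  ],
)

```text
time: 8.48
tool_pos: [-467.7, -516.9, 239.5]
tcp_rot: [0.791, 1.246, 0.732]
contact_force: [-1.3, -0.8, 0.3]
grip_width: 0.7
```

```bash
python3 -c "
from h import *
p,R=state();print(R.T@np.array([-.7*.037,-.71*.037,.017]))"
```

```text
t 8.48 p [-467.7 -516.9  239.5] F [-1.3 -0.8  0.3] w 0.7 q [-2.415e+00  9.540e-01  4.280e-01 -2.000e-03  2.084e+00 -2.356e+00]
x [ 0.238  0.214 -0.948] y [0.032 0.973 0.227] z [ 0.971 -0.084  0.225]
[-0.02787487 -0.02252794 -0.01911561]
```

Call:
send_rows(
  commands=[
    [[-0.028,-0.023,-0.018,0,0.0],[-0.028,-0.023,-0.018,0,0.0],[-0.028,-0.023,-0.018,0,0.0],[-0.028,-0.023,-0.018,0,0.0],[-0.028,-0.023,-0.018,0,0.0]],
  ],
)

```text
time: 8.9
tool_pos: [-418.5, -461.5, 344.0]
tcp_rot: [0.759, 0.965, 0.693]
contact_force: [-0.4, -0.0, 1.0]
grip_width: 0.5
```

```bash
python3 -c "
from h import *
p,R=state();print(R.T@np.array([-.67*.037,-.74*.037,.017]))"
```

```text
t 8.9 p [-418.5 -461.5  344. ] F [-0.4 -0.   1. ] w 0.5 q [-2.434  1.056  0.036  0.017  2.655 -2.357]
x [ 0.438  0.364 -0.822] y [-0.029  0.92   0.392] z [ 0.899 -0.148  0.413]
[-0.03479723 -0.01780163 -0.01120104]
```

Call:
send_rows(
  commands=[
    [[-0.02,-0.02,-0.017,0,0.0]],
  ],
)

```text
time: 8.98
tool_pos: [-419.3, -460.9, 341.3]
tcp_rot: [0.755, 0.958, 0.688]
contact_force: [-0.4, 0.1, -0.0]
grip_width: 0.6
```

```bash
python3 -c "
from h import *
p,R=state();print(R.T@np.array([-.67*.037,-.74*.037,.0]))"
```

```text
t 8.98 p [-419.3 -460.9  341.3] F [-0.4  0.1 -0. ] w 0.6 q [-2.437  1.06   0.038  0.02   2.656 -2.356]
x [ 0.444  0.365 -0.818] y [-0.03   0.919  0.394] z [ 0.895 -0.15   0.419]
[-0.02101262 -0.02440633 -0.0180834 ]
```

```bash
cat >> h.py <<'E'
def tl(az,out,up,tan=0):
    p,R=state();o=np.array([np.cos(az),np.sin(az),0]);t=np.array([-o[1],o[0],0])
    print('sum',0,'az',np.arctan2(p[1],p[0]).round(3),'r',np.hypot(*p[:2]).round(1),'tilt',(R[:2,0]@o[:2]).round(3),(R[:2,0]@t[:2]).round(3),'row',(R.T@(out*o+up*np.array([0,0,1])+tan*t)/1000).round(4))
E
python3 -c "
from h import *
tl(-2.309,33,-22)"
```

```text
t 8.98 p [-419.3 -460.9  341.3] F [-0.4  0.1 -0. ] w 0.6 q [-2.437  1.06   0.038  0.02   2.656 -2.356]
x [ 0.444  0.365 -0.818] y [-0.03   0.919  0.394] z [ 0.895 -0.15   0.419]
sum 0 az -2.309 r 623.1 tilt -0.569 0.083 row [-0.0008 -0.0304 -0.0254]
```

Call:
send_rows(
  commands=[
    [[-0.001,-0.03,-0.025,0,0.0],[-0.001,-0.03,-0.025,0,0.0]],
  ],
)

```text
time: 9.15
tool_pos: [-421.4, -464.9, 316.4]
tcp_rot: [0.75, 0.918, 0.683]
contact_force: [-0.1, -0.0, -0.9]
grip_width: 0.3
```

```bash
python3 -c "
from h import *
tl(-2.309,33,-22)"
```

```text
t 9.15 p [-421.4 -464.9  316.4] F [-0.1 -0.  -0.9] w 0.3 q [-2.436  1.101  0.038  0.03   2.656 -2.347]
x [ 0.471  0.383 -0.794] y [-0.041  0.909  0.414] z [ 0.881 -0.162  0.444]
sum 0 az -2.307 r 627.5 tilt -0.601 0.091 row [-0.0023 -0.0304 -0.0254]
```

```bash
python3 -c "
from h import *
tl(-2.309,-22,34)"
```

```text
t 9.15 p [-421.4 -464.9  316.4] F [-0.1 -0.  -0.9] w 0.3 q [-2.436  1.101  0.038  0.03   2.656 -2.347]
x [ 0.471  0.383 -0.794] y [-0.041  0.909  0.414] z [ 0.881 -0.162  0.444]
sum 0 az -2.307 r 627.5 tilt -0.601 0.091 row [-0.0138  0.0283  0.0255]
```

Call:
send_rows(
  commands=[
    [[-0.014,0.028,0.025,0,0.0],[-0.014,0.028,0.025,0,0.0],[-0.014,0.028,0.025,0,0.0],[-0.014,0.028,0.025,0,0.0]],
  ],
)

```text
time: 9.48
tool_pos: [-370.0, -405.8, 405.8]
tcp_rot: [0.75, 0.844, 0.683]
contact_force: [-0.2, 0.0, 1.8]
grip_width: 0.3
```

```bash
python3 -c "
from h import *
tl(-2.309,-12,38)"
```

```text
t 9.48 p [-370.  -405.8  405.8] F [-0.2  0.   1.8] w 0.3 q [-2.452  0.859  0.352  0.009  2.657 -2.379]
x [ 0.515  0.42  -0.747] y [-0.067  0.889  0.453] z [ 0.854 -0.183  0.486]
sum 0 az -2.31 r 549.2 tilt -0.657 0.099 row [-0.0205  0.0246  0.0237]
```

Call:
send_rows(
  commands=[
    [[-0.02,0.025,0.024,0,0.0],[-0.02,0.025,0.024,0,0.0],[-0.02,0.025,0.024,0,0.0],[-0.02,0.025,0.024,0,0.0],[-0.02,0.025,0.024,0,0.0]],
  ],
)

```text
time: 9.9
tool_pos: [-286.1, -317.5, 520.7]
tcp_rot: [0.744, 0.891, 0.677]
contact_force: [-0.2, -0.2, 0.9]
grip_width: 0.6
```

```bash
python3 -c "
from h import *
tl(-2.309,-5,39)"
```

```text
t 9.9 p [-286.1 -317.5  520.7] F [-0.2 -0.2  0.9] w 0.6 q [-2.478  0.525  0.64  -0.018  2.656 -2.424]
x [ 0.49   0.394 -0.778] y [-0.05   0.904  0.426] z [ 0.87  -0.169  0.462]
sum 0 az -2.304 r 427.4 tilt -0.621 0.097 row [-0.0272  0.0198  0.0203]
```

```bash
python3 -c "
from h import *
tl(-2.25,14,37)"
```

```text
t 9.9 p [-286.1 -317.5  520.7] F [-0.2 -0.2  0.9] w 0.6 q [-2.478  0.525  0.64  -0.018  2.656 -2.424]
x [ 0.49   0.394 -0.778] y [-0.05   0.904  0.426] z [ 0.87  -0.169  0.462]
sum 0 az -2.304 r 427.4 tilt -0.614 0.134 row [-0.0374  0.0063  0.0113]
```

Call:
send_rows(
  commands=[
    [[-0.037,0.006,0.011,0,0.0],[-0.037,0.006,0.011,0,0.0],[-0.037,0.006,0.011,0,0.0],[-0.037,0.006,0.011,0,0.0]],
  ],
)

```text
time: 10.23
tool_pos: [-272.1, -312.6, 551.0]
tcp_rot: [0.735, 0.985, 0.667]
contact_force: [0.4, -0.7, -0.9]
grip_width: 0.5
```

```bash
python3 -c "
from h import *
tl(-2.25,14,37)"
```

```text
t 10.23 p [-272.1 -312.6  551. ] F [ 0.4 -0.7 -0.9] w 0.5 q [-2.473e+00  4.670e-01  6.050e-01  2.000e-03  2.656e+00 -2.404e+00]
x [ 0.435  0.342 -0.833] y [-0.02   0.928  0.371] z [ 0.9   -0.145  0.41 ]
sum 0 az -2.287 r 414.4 tilt -0.539 0.123 row [-0.0384  0.0038  0.0088]
```

Call:
send_rows(
  commands=[
    [[-0.04,0.004,0.009,0,0.0],[-0.04,0.004,0.009,0,0.0],[-0.04,0.004,0.009,0,0.0],[-0.04,0.004,0.009,0,0.0],[-0.04,0.004,0.006,0,0.0],[-0.04,0.002,0.004,0,0.0]],
  ],
)

```text
time: 10.73
tool_pos: [-264.2, -310.7, 587.9]
tcp_rot: [0.705, 1.122, 0.634]
contact_force: [0.5, 0.0, 0.3]
grip_width: 0.4
```

```bash
python3 -c "
from h import *
tl(-2.25,14,37)"
```

```text
t 10.73 p [-264.2 -310.7  587.9] F [0.5 0.  0.3] w 0.4 q [-2.475  0.417  0.516  0.03   2.657 -2.38 ]
x [ 0.35   0.257 -0.901] y [0.019 0.959 0.281] z [ 0.937 -0.116  0.33 ]
sum 0 az -2.276 r 407.8 tilt -0.419 0.111 row [-0.0392 -0.0002  0.0052]
```

Call:
send_rows(
  commands=[
    [[-0.041,0,0.004,0,0.0],[-0.041,0,0.004,0,0.0],[-0.041,0,0.004,0,0.0],[-0.041,0,0.004,0,0.0],[-0.041,0,0.002,0,0.0],[-0.041,0,0,0,0.0],[-0.041,0,0,0,0.0],[-0.041,0,0,0,0.0],[-0.041,0,0,0,0.0],[-0.041,0,0,0,0.0]],
  ],
)

```text
time: 11.57
tool_pos: [-265.5, -294.8, 649.2]
tcp_rot: [0.54, 1.358, 0.46]
contact_force: [-0.1, 0.1, -0.6]
grip_width: 0.7
```

```bash
python3 -c "
from h import *
tl(-2.25,14,37)"
```

```text
t 11.57 p [-265.5 -294.8  649.2] F [-0.1  0.1 -0.6] w 0.7 q [-2.525  0.353  0.341  0.071  2.657 -2.385]
x [ 0.189  0.094 -0.978] y [0.07  0.992 0.108] z [ 0.98  -0.088  0.181]
sum 0 az -2.304 r 396.7 tilt -0.191 0.088 row [-0.0388 -0.0074 -0.001 ]
```

```bash
python3 -c "
from h import *
tl(-2.2,8,33,22)"
```

```text
t 11.57 p [-265.5 -294.8  649.2] F [-0.1  0.1 -0.6] w 0.7 q [-2.525  0.353  0.341  0.071  2.657 -2.385]
x [ 0.189  0.094 -0.978] y [0.07  0.992 0.108] z [ 0.98  -0.088  0.181]
sum 0 az -2.304 r 396.7 tilt -0.187 0.098 row [-0.0316 -0.0148  0.0205]
```

Call:
send_rows(
  commands=[
    [[-0.031,-0.015,0.02,0,0.0],[-0.031,-0.015,0.02,0,0.0],[-0.031,-0.015,0.02,0,0.0],[-0.031,-0.015,0.02,0,0.0],[-0.039,-0.008,0.0,0,0.0]],
  ],
)

```text
time: 11.98
tool_pos: [-185.2, -343.7, 680.1]
tcp_rot: [0.168, 1.436, 0.076]
contact_force: [-1.3, 0.2, 0.8]
grip_width: 0.3
```

```bash
python3 -c "
from h import *
tl(-2.1,14,37)"
```

```text
t 11.98 p [-185.2 -343.7  680.1] F [-1.3  0.2  0.8] w 0.3 q [-2.337  0.325  0.252  0.193  2.657 -2.079]
x [ 0.134  0.01  -0.991] y [0.09  0.996 0.022] z [ 0.987 -0.092  0.132]
sum 0 az -2.065 r 390.4 tilt -0.076 0.11 row [-0.0377 -0.0118 -0.001 ]
```

```bash
python3 -c "
from h import *
plan([-120,-400,560],[150,-420,420],[430,-100,350],[511,278,260],[511,278,125])"
```

```text
t 11.98 p [-185.2 -343.7  680.1] F [-1.3  0.2  0.8] w 0.3 q [-2.337  0.325  0.252  0.193  2.657 -2.079]
x [ 0.134  0.01  -0.991] y [0.09  0.996 0.022] z [ 0.987 -0.092  0.132]
[-120, -400, 560] 4 rows of [ 0.0318 -0.0132  0.0134]
[150, -420, 420] 8 rows of [0.0218 0.0002 0.0312]
[430, -100, 350] 11 rows of [0.01   0.0311 0.0216]
[511, 278, 260] 10 rows of [0.0104 0.0382 0.0033]
[511, 278, 125] 4 rows of [ 0.0334 -0.0008 -0.0045]
```

Call:
send_rows(
  commands=[
    [[0.032,-0.013,0.013,0,0.0],[0.032,-0.013,0.013,0,0.0],[0.032,-0.013,0.013,0,0.0],[0.032,-0.013,0.013,0,0.0],[0.022,0,0.031,0,0.0],[0.022,0,0.031,0,0.0],[0.022,0,0.031,0,0.0],[0.022,0,0.031,0,0.0],[0.022,0,0.031,0,0.0],[0.022,0,0.031,0,0.0]],
  ],
)

```text
time: 12.82
tool_pos: [72.0, -417.9, 453.7]
tcp_rot: [-0.067, 1.459, -0.171]
contact_force: [-0.2, -0.5, -0.7]
grip_width: 0.4
```

```bash
python3 -c "
from h import *
plan([150,-420,420],[430,-100,350],[511,278,260],[511,278,125])"
```

```text
t 12.82 p [  72.  -417.9  453.7] F [-0.2 -0.5 -0.7] w 0.4 q [-1.667  0.052  1.289  0.114  1.791 -1.538]
x [ 0.11  -0.019 -0.994] y [ 0.104  0.995 -0.007] z [ 0.988 -0.103  0.111]
[150, -420, 420] 3 rows of [0.014  0.0021 0.0245]
[430, -100, 350] 11 rows of [0.0086 0.0316 0.0215]
[511, 278, 260] 10 rows of [0.0091 0.0385 0.0031]
[511, 278, 125] 4 rows of [ 0.0335  0.0003 -0.0038]
```

```bash
python3 -c "
from h import *
plan([400,-130,370],[511,278,270],[511,278,125])"
```

```text
t 12.82 p [  72.  -417.9  453.7] F [-0.2 -0.5 -0.7] w 0.4 q [-1.667  0.052  1.289  0.114  1.791 -1.538]
x [ 0.11  -0.019 -0.994] y [ 0.104  0.995 -0.007] z [ 0.988 -0.103  0.111]
[400, -130, 370] 12 rows of [0.0095 0.0268 0.0238]
[511, 278, 270] 11 rows of [0.0094 0.038  0.0052]
[511, 278, 125] 4 rows of [ 0.036   0.0003 -0.004 ]
```

Call:
send_rows(
  commands=[
    [[0.01,0.027,0.024,0,0.0],[0.01,0.027,0.024,0,0.0],[0.01,0.027,0.024,0,0.0],[0.01,0.027,0.024,0,0.0],[0.01,0.027,0.024,0,0.0],[0.01,0.027,0.024,0,0.0],[0.01,0.027,0.024,0,0.0],[0.01,0.027,0.024,0,0.0],[0.01,0.027,0.024,0,0.0],[0.01,0.027,0.024,0,0.0]],
  ],
)

```text
time: 13.65
tool_pos: [354.7, -169.6, 375.4]
tcp_rot: [-0.094, 1.453, -0.205]
contact_force: [0.3, -0.7, 0.0]
grip_width: 0.3
```

```bash
python3 -c "
from h import *
plan([511,278,270],[511,278,125])"
```

```text
t 13.65 p [ 354.7 -169.6  375.4] F [ 0.3 -0.7  0. ] w 0.3 q [-0.687 -0.063  1.608  0.055  1.492 -0.577]
x [ 0.115 -0.024 -0.993] y [ 0.112  0.994 -0.011] z [ 0.987 -0.11   0.117]
[511, 278, 270] 13 rows of [0.0086 0.0356 0.0071]
[511, 278, 125] 4 rows of [ 0.036   0.0004 -0.0042]
```

Call:
send_rows(
  commands=[
    [[0.008,0.036,0.007,2,0.0],[0.008,0.036,0.007,2,0.0],[0.008,0.036,0.009,0,0.0],[0.008,0.036,0.009,0,0.0],[0.008,0.036,0.009,0,0.0],[0.008,0.036,0.009,0,0.0],[0.008,0.036,0.009,0,0.0],[0.008,0.036,0.009,0,0.0],[0.008,0.036,0.009,0,0.0],[0.008,0.036,0.009,0,0.0]],
  ],
)

```text
time: 14.48
tool_pos: [518.0, 178.1, 305.9]
tcp_rot: [-0.046, 1.439, -0.233]
contact_force: [1.0, -0.7, -0.5]
grip_width: 0.7
```

```bash
cat >> h.py <<'E'
C=[479.7,103.8,-.1757]
def cp(*way): # caddy-frame waypoints
    p,R=state();Q=Rot.from_euler('z',C[2]).as_matrix();print('caddy pos',(Q.T@(p-[C[0],C[1],0])).round(1),'tilt',(Q.T@R[:,0]).round(3),'z',(Q.T@R[:,2]).round(3))
    plan(*[(Q@np.array(w)+[C[0],C[1],0]).round(1) for w in way])
E
python3 -c "
from h import *
cp([0,178,270],[0,178,125],[0,100,125],[0,60,115],[0,57,64])"
```

```text
t 14.48 p [518.  178.1 305.9] F [ 1.  -0.7 -0.5] w 0.7 q [ 0.225  0.271  1.414 -0.06   1.339  0.422]
x [ 0.128 -0.03  -0.991] y [ 0.186  0.983 -0.006] z [ 0.974 -0.184  0.131]
caddy pos [ 24.7  79.8 305.9] tilt [ 0.131 -0.008 -0.991] z [ 0.991 -0.011  0.131]
t 14.48 p [518.  178.1 305.9] F [ 1.  -0.7 -0.5] w 0.7 q [ 0.225  0.271  1.414 -0.06   1.339  0.422]
x [ 0.128 -0.03  -0.991] y [ 0.186  0.983 -0.006] z [ 0.974 -0.184  0.131]
[510.8 279.1 270. ] 3 rows of [ 0.0105  0.0327 -0.0101]
[510.8 279.1 125. ] 4 rows of [ 0.0359  0.0002 -0.0048]
[497.2 202.3 125. ] 2 rows of [ 0.0003 -0.039   0.0004]
[490.2 162.9 115. ] 2 rows of [ 0.0051 -0.02   -0.0004]
[489.7 159.9  64. ] 2 rows of [ 0.0253 -0.0014 -0.0033]
```

Call:
send_rows(
  commands=[
    [[0.01,0.034,-0.008,0,0.0],[0.01,0.034,-0.008,0,0.0],[0.01,0.034,-0.008,0,0.0],[0.036,0,-0.005,0,0.0],[0.036,0,-0.005,0,0.0],[0.036,0,-0.005,0,0.0]],
  ],
)

```text
time: 14.98
tool_pos: [526.8, 292.4, 166.0]
tcp_rot: [0.038, 1.421, -0.143]
contact_force: [-0.2, -0.4, -0.7]
grip_width: 0.1
```

```bash
python3 -c "
from h import *
import cv2
from plant import optics
cp([0,178,125],[0,100,125])
for n in ['top','scene']:
    c=optics.capture(n)['color']; o=(170,170) if n=='top' else (265,170)
    cv2.imwrite('pics/%s1.png'%n,cv2.resize(c[o[1]-20:o[1]+110,o[0]-20:o[0]+150],None,fx=4.6,fy=4.6,interpolation=cv2.INTER_CUBIC))
"
```

```text
t 14.98 p [526.8 292.4 166. ] F [-0.2 -0.4 -0.7] w 0.1 q [ 0.422  0.472  1.506 -0.093  1.038  0.646]
x [ 0.148 -0.021 -0.989] y [0.18  0.984 0.006] z [ 0.973 -0.179  0.149]
caddy pos [ 13.4 193.9 166. ] tilt [ 0.149  0.005 -0.989] z [ 0.989 -0.006  0.149]
t 14.98 p [526.8 292.4 166. ] F [-0.2 -0.4 -0.7] w 0.1 q [ 0.422  0.472  1.506 -0.093  1.038  0.646]
x [ 0.148 -0.021 -0.989] y [0.18  0.984 0.006] z [ 0.973 -0.179  0.149]
[510.8 279.1 125. ] 2 rows of [ 0.0192 -0.0081 -0.0097]
[497.2 202.3 125. ] 2 rows of [-0.0002 -0.039   0.0003]
```

View pics/scene1.png

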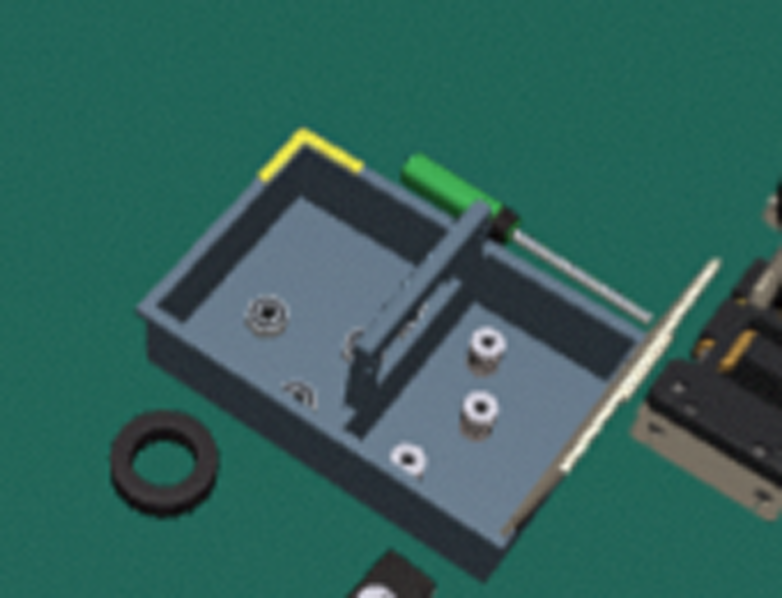

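The gripper (lower right) is behind the upright lid, clear of it. Next I lower it and sweep.

Call:
send_rows(
  commands=[
    [[0.02,-0.003,-0.01,0,0.0],[0.02,-0.003,-0.01,0,0.0],[0,-0.03,0,0,0.0],[0,-0.03,0,0,0.0],[0,-0.03,0,0,0.0]],
  ],
)

```text
time: 15.5
tool_pos: [498.2, 198.2, 125.7]
tcp_rot: [0.026, 1.422, -0.153]
contact_force: [0.7, 0.6, 1.0]
grip_width: 0.8
```

```bash
python3 -c "
from h import *
cp([0,65,115],[0,58,64])
"
```

```text
t 15.5 p [498.2 198.2 125.7] F [0.7 0.6 1. ] w 0.8 q [ 0.272  0.404  1.75  -0.081  0.853  0.501]
x [ 0.146 -0.023 -0.989] y [0.178 0.984 0.004] z [ 0.973 -0.176  0.148]
caddy pos [  1.7  96.2 125.7] tilt [ 0.148  0.003 -0.989] z [ 0.989 -0.004  0.148]
t 15.5 p [498.2 198.2 125.7] F [0.7 0.6 1. ] w 0.8 q [ 0.272  0.404  1.75  -0.081  0.853  0.501]
x [ 0.146 -0.023 -0.989] y [0.178 0.984 0.004] z [ 0.973 -0.176  0.148]
[491.1 167.8 115. ] 1 rows of [ 0.0102 -0.0312 -0.0031]
[489.8 160.9  64. ] 2 rows of [ 0.0252 -0.0036 -0.0038]
```

Call:
send_rows(
  commands=[
    [[0.006,-0.02,-0.001,0,0.0],[0.01,-0.012,-0.002,0,0.0],[0.02,0,-0.003,0,0.0],[0.014,0,-0.002,0,0.0]],
  ],
)

```text
time: 15.83
tool_pos: [500.7, 158.8, 87.8]
tcp_rot: [0.057, 1.402, -0.129]
contact_force: [0.0, -0.3, -0.7]
grip_width: 0.8
```

```bash
python3 -c "
from h import *
import cv2
from plant import optics
cp([0,58,66])
for n in ['top','scene']:
    c=optics.capture(n)['color']; o=(170,170) if n=='top' else (265,170)
    cv2.imwrite('pics/%s2.png'%n,cv2.resize(c[o[1]-20:o[1]+110,o[0]-20:o[0]+150],None,fx=4.6,fy=4.6,interpolation=cv2.INTER_CUBIC))
"
```

```text
t 15.83 p [500.7 158.8  87.8] F [ 0.  -0.3 -0.7] w 0.8 q [ 0.194  0.432  1.843 -0.082  0.708  0.439]
x [ 0.167 -0.022 -0.986] y [0.185 0.983 0.01 ] z [ 0.968 -0.184  0.168]
caddy pos [11.1 57.8 87.8] tilt [ 0.168  0.008 -0.986] z [ 0.986 -0.012  0.168]
t 15.83 p [500.7 158.8  87.8] F [ 0.  -0.3 -0.7] w 0.8 q [ 0.194  0.432  1.843 -0.082  0.708  0.439]
x [ 0.167 -0.022 -0.986] y [0.185 0.983 0.01 ] z [ 0.968 -0.184  0.168]
[489.8 160.9  66. ] 1 rows of [ 0.0196 -0.0001 -0.0146]
```

View pics/scene2.png

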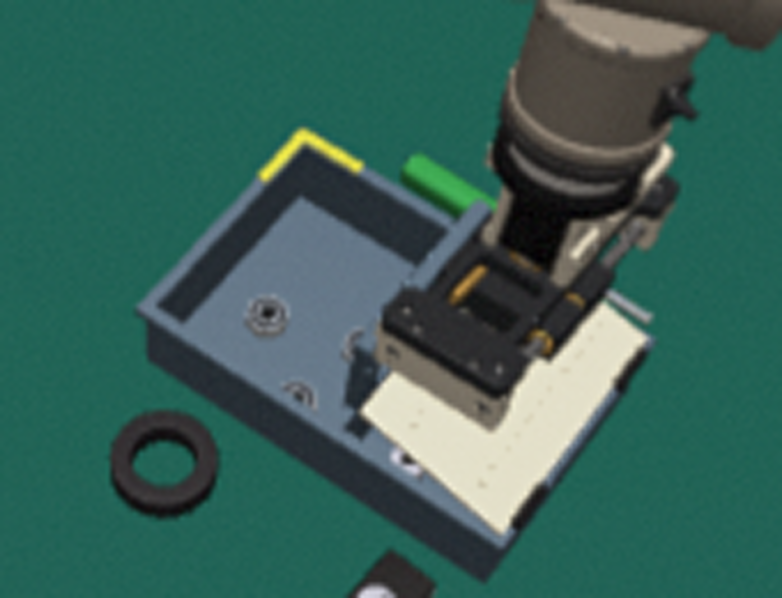

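The lid is partly folded under the fingers and not yet shut. Pressing down gently.

Call:
send_rows(
  commands=[
    [[0.014,0,-0.004,0,0.0],[0.006,0,-0.002,0,0.0],[0.003,0,-0.001,0,0.0]],
  ],
)

```text
time: 16.18
tool_pos: [502.1, 159.6, 68.9]
tcp_rot: [0.066, 1.395, -0.121]
contact_force: [-0.4, 0.7, 0.9]
grip_width: 0.4
```

```bash
python3 -c "
from h import *
cp([0,58,66])
"
```

```text
t 16.18 p [502.1 159.6  68.9] F [-0.4  0.7  0.9] w 0.4 q [ 0.195  0.463  1.863 -0.09   0.651  0.45 ]
x [ 0.174 -0.021 -0.985] y [0.185 0.983 0.012] z [ 0.967 -0.185  0.175]
caddy pos [12.3 58.8 68.9] tilt [ 0.175  0.01  -0.985] z [ 0.985 -0.013  0.175]
t 16.18 p [502.1 159.6  68.9] F [-0.4  0.7  0.9] w 0.4 q [ 0.195  0.463  1.863 -0.09   0.651  0.45 ]
x [ 0.174 -0.021 -0.985] y [0.185 0.983 0.012] z [ 0.967 -0.185  0.175]
[489.8 160.9  66. ] 1 rows of [ 0.0007 -0.001  -0.0126]
```

Call:
send_rows(
  commands=[
    [[0.005,0,0,0,0.0],[0.005,0,0,0,0.0],[0.003,0,0,0,0.0]],
  ],
)

```text
time: 16.43
tool_pos: [506.4, 159.9, 63.9]
tcp_rot: [0.072, 1.388, -0.114]
contact_force: [-12.5, -3.0, 31.3]
grip_width: 1.0
```

```bash
python3 -c "
from h import *
cp([0,58,66])
"
```

```text
t 16.43 p [506.4 159.9  63.9] F [-12.5  -3.   31.3] w 1.0 q [ 0.195  0.474  1.862 -0.094  0.633  0.452]
x [ 0.18  -0.021 -0.983] y [0.184 0.983 0.013] z [ 0.966 -0.183  0.181]
caddy pos [16.5 59.9 63.9] tilt [ 0.181  0.011 -0.983] z [ 0.983 -0.012  0.181]
t 16.43 p [506.4 159.9  63.9] F [-12.5  -3.   31.3] w 1.0 q [ 0.195  0.474  1.862 -0.094  0.633  0.452]
x [ 0.18  -0.021 -0.983] y [0.184 0.983 0.013] z [ 0.966 -0.183  0.181]
[489.8 160.9  66. ] 1 rows of [-0.0051 -0.0021 -0.0158]
```

Call:
send_rows(
  commands=[
    [[-0.002,0,0,0,0.0],[-0.008,0,0,0,0.0],[-0.03,0,0,0,0.0],[-0.04,0,0,0,0.0],[-0.04,0,0.0,0,0.0]],
  ],
)

```text
time: 16.85
tool_pos: [482.2, 162.1, 183.5]
tcp_rot: [0.053, 1.397, -0.132]
contact_force: [1.2, 0.5, 0.6]
grip_width: -0.1
```

```bash
python3 -c "
from h import *
import cv2
from plant import optics
cp([0,0,200])
for n in ['top','scene']:
    c=optics.capture(n)['color']; o=(170,170) if n=='top' else (265,170)
    cv2.imwrite('pics/%s3.png'%n,cv2.resize(c[o[1]-20:o[1]+110,o[0]-20:o[0]+150],None,fx=4.6,fy=4.6,interpolation=cv2.INTER_CUBIC))
"
```

```text
t 16.85 p [482.2 162.1 183.5] F [1.2 0.5 0.6] w -0.1 q [ 0.21   0.273  1.768 -0.072  0.938  0.433]
x [ 0.171 -0.023 -0.985] y [0.183 0.983 0.009] z [ 0.968 -0.182  0.172]
caddy pos [ -7.7  57.9 183.5] tilt [ 0.172  0.008 -0.985] z [ 0.985 -0.01   0.172]
t 16.85 p [482.2 162.1 183.5] F [1.2 0.5 0.6] w -0.1 q [ 0.21   0.273  1.768 -0.072  0.938  0.433]
x [ 0.171 -0.023 -0.985] y [0.183 0.983 0.009] z [ 0.968 -0.182  0.172]
[479.7 103.8 200. ] 2 rows of [-0.0077 -0.0288  0.0055]
```

View pics/scene3.png

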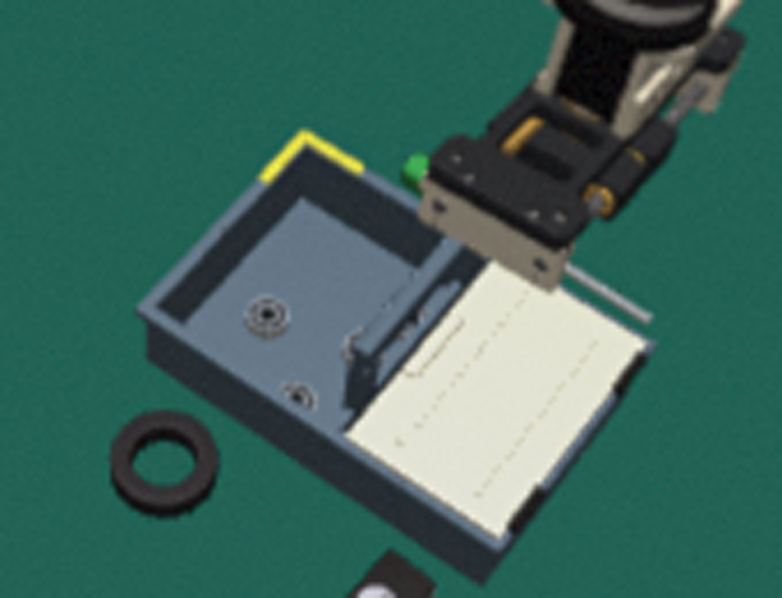

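View pics/top3.png

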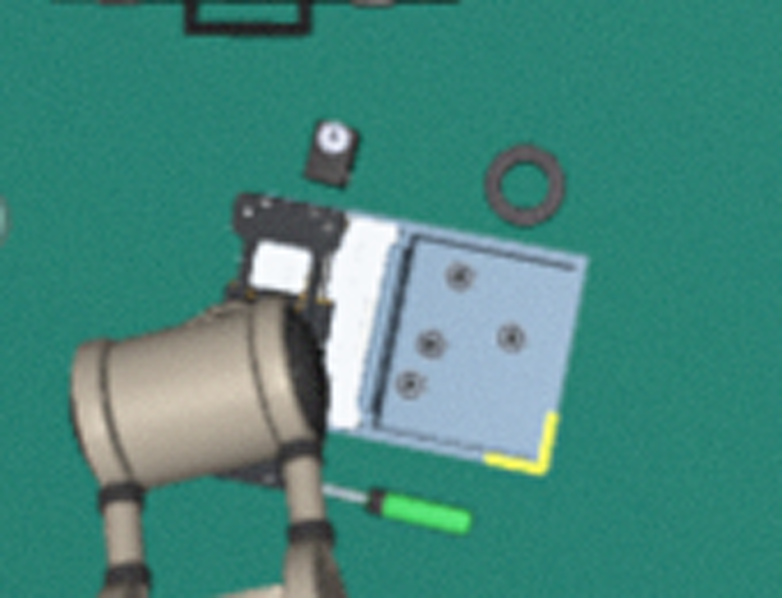

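Both views show the lid lying flat and shut. Next I turn the jaws across the bar and open them.

Call:
send_rows(
  commands=[
    [[-0.008,-0.029,0.006,-7,0.07],[-0.004,-0.027,0.003,-7,0.07],[0,0,0,-7,0.07],[0,0,0,-7,0.07],[0,0,0,-7,0.07],[0,0,0,-7,0.07],[0,0,0,-7,0.07],[0,0,0,-7,0.07],[0,0,0,-7,0.07],[0,0,0,-7,0.07]],
  ],
)

```text
time: 17.78
tool_pos: [487.1, 107.6, 206.9]
tcp_rot: [-1.149, 1.375, -0.093]
contact_force: [-0.5, 0.6, 0.7]
grip_width: 62.6
```

Call:
send_rows(
  commands=[
    [[0,0,0,-7,0.07],[0,0,0,-7,0.07]],
  ],
)

```text
time: 17.95
tool_pos: [487.2, 107.7, 206.8]
tcp_rot: [-1.398, 1.375, -0.092]
contact_force: [0.4, -0.4, -0.1]
grip_width: 69.4
```

```bash
python3 -c "
from h import *
cp([3,0,125],[3,0,98])
p,R=state();Q=Rot.from_euler('z',C[2]).as_matrix();z=(Q.T@R)[:,2];print(np.degrees(np.arctan2(z[1],z[0])))
"
```

```text
t 17.95 p [487.2 107.7 206.8] F [ 0.4 -0.4 -0.1] w 69.4 q [ 0.086  0.213  1.782 -0.042  0.954 -1.198]
x [ 0.193 -0.018 -0.981] y [-0.946  0.26  -0.191] z [0.259 0.965 0.033]
caddy pos [  6.7   5.2 206.8] tilt [ 0.193  0.016 -0.981] z [0.086 0.996 0.033]
t 17.95 p [487.2 107.7 206.8] F [ 0.4 -0.4 -0.1] w 69.4 q [ 0.086  0.213  1.782 -0.042  0.954 -1.198]
x [ 0.193 -0.018 -0.981] y [-0.946  0.26  -0.191] z [0.259 0.965 0.033]
[482.7 103.3 125. ] 3 rows of [ 0.0265  0.0062 -0.0027]
[482.7 103.3  98. ] 1 rows of [ 0.0265  0.0052 -0.0009]
t 17.95 p [487.2 107.7 206.8] F [ 0.4 -0.4 -0.1] w 69.4 q [ 0.086  0.213  1.782 -0.042  0.954 -1.198]
x [ 0.193 -0.018 -0.981] y [-0.946  0.26  -0.191] z [0.259 0.965 0.033]
85.05749768700925
```

Call:
send_rows(
  commands=[
    [[0.0265,0.006,-0.003,-5,0.07],[0.0265,0.006,-0.003,0,0.07],[0.0,0,0,0,0.07]],
  ],
)

```text
time: 18.2
tool_pos: [486.5, 103.9, 152.9]
tcp_rot: [-1.492, 1.37, -0.086]
contact_force: [-1.0, 0.6, -0.5]
grip_width: 70.1
```

```bash
python3 -c "
from h import *
import cv2
from plant import optics
cp([3,0,98])
p,R=state()
c=optics.capture('wrist');im=c['color'];T=c['T_tool_cam']
Q=Rot.from_euler('z',C[2]).as_matrix()
Ti=np.linalg.inv(T)
def pw(P):
    w=Q@np.array(P,float)+[C[0],C[1],0];t=R.T@(w-p);q=Ti[:3,:3]@t+Ti[:3,3];s=q[:2]/q[2];s=s*(1+c['k1']*(s@s));return c['camera_matrix'][:2,:2]@s+c['camera_matrix'][:2,2]
for P in [[-62,-6,126],[-62,6,126],[62,6,126],[62,-6,126]]: 
    u=pw(P);print(u.round(1));cv2.circle(im,tuple(int(v) for v in u),3,(0,0,255),-1)
cv2.imwrite('pics/w4.png',im)
"
```

```text
t 18.2 p [486.5 103.9 152.9] F [-1.   0.6 -0.5] w 70.1 q [ 0.077  0.274  1.872 -0.045  0.798 -1.3  ]
x [ 0.199 -0.017 -0.98 ] y [-0.966  0.163 -0.199] z [0.163 0.987 0.016]
caddy pos [  6.7   1.2 152.9] tilt [ 0.199  0.018 -0.98 ] z [-0.012  1.     0.016]
t 18.2 p [486.5 103.9 152.9] F [-1.   0.6 -0.5] w 70.1 q [ 0.077  0.274  1.872 -0.045  0.798 -1.3  ]
x [ 0.199 -0.017 -0.98 ] y [-0.966  0.163 -0.199] z [0.163 0.987 0.016]
[482.7 103.3  98. ] 2 rows of [ 0.0266  0.0072 -0.001 ]
t 18.2 p [486.5 103.9 152.9] F [-1.   0.6 -0.5] w 70.1 q [ 0.077  0.274  1.872 -0.045  0.798 -1.3  ]
x [ 0.199 -0.017 -0.98 ] y [-0.966  0.163 -0.199] z [0.163 0.987 0.016]
[263.1 120.9]
[287. 121.]
[282.6 303.9]
[265. 304.]
```

View pics/w4.png

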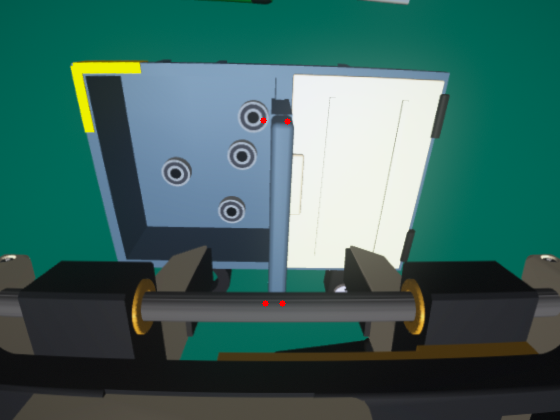

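The bar lies between the open fingers, about 3 mm to the lid side of my estimate (279–282 px against 275). I correct for that and descend.

Call:
send_rows(
  commands=[
    [[0.0266,0.007,0.001,0,0.07],[0.0266,0.007,0.001,0,0.07],[0.003,0.0,0,0,0.07]],
  ],
)

```text
time: 18.5
tool_pos: [490.4, 108.1, 101.4]
tcp_rot: [-1.479, 1.357, -0.076]
contact_force: [-0.7, 0.5, -1.1]
grip_width: 69.8
```

```bash
python3 -c "
from h import *
cp([3,3,98])
"
```

```text
t 18.5 p [490.4 108.1 101.4] F [-0.7  0.5 -1.1] w 69.8 q [ 0.086  0.356  1.934 -0.057  0.641 -1.275]
x [ 0.211 -0.016 -0.977] y [-0.963  0.165 -0.211] z [0.165 0.986 0.019]
caddy pos [  9.8   6.1 101.4] tilt [ 0.211  0.021 -0.977] z [-0.01   1.     0.019]
t 18.5 p [490.4 108.1 101.4] F [-0.7  0.5 -1.1] w 69.8 q [ 0.086  0.356  1.934 -0.057  0.641 -1.275]
x [ 0.211 -0.016 -0.977] y [-0.963  0.165 -0.211] z [0.165 0.986 0.019]
[483.2 106.2  98. ] 1 rows of [ 0.0019  0.0073 -0.0031]
```

Fine-adjust, then close.

Call:
send_rows(
  commands=[
    [[0.003,0.006,-0.003,0,0.07],[0,0,0,0,0.0],[0,0,0,0,0.0],[0,0,0,0,0.0],[0,0,0,0,0.0],[0,0,0,0,0.0],[0,0,0,0,0.0],[0,0,0,0,0.0]],
  ],
)

```text
time: 19.17
tool_pos: [489.6, 106.3, 105.4]
tcp_rot: [-1.471, 1.345, -0.068]
contact_force: [0.1, -0.3, 0.1]
grip_width: 28.1
```

```bash
python3 -c "
from h import *
cp([3,3,200])
"
```

```text
t 19.17 p [489.6 106.3 105.4] F [ 0.1 -0.3  0.1] w 28.1 q [ 0.082  0.343  1.943 -0.057  0.633 -1.278]
x [ 0.223 -0.015 -0.975] y [-0.961  0.166 -0.222] z [0.165 0.986 0.022]
caddy pos [  9.3   4.2 105.4] tilt [ 0.222  0.024 -0.975] z [-0.01   1.     0.022]
t 19.17 p [489.6 106.3 105.4] F [ 0.1 -0.3  0.1] w 28.1 q [ 0.082  0.343  1.943 -0.057  0.633 -1.278]
x [ 0.223 -0.015 -0.975] y [-0.961  0.166 -0.222] z [0.165 0.986 0.022]
[483.2 106.2 200. ] 3 rows of [-0.0312 -0.005   0.0003]
```

Call:
send_rows(
  commands=[
    [[0.007,0.003,0,0,0.0],[0.001,0,0,0,0.0],[0.001,0,0,0,0.0],[0.0005,0,0,0,0.0],[0,0,0,0,0.0]],
  ],
)

```text
time: 19.58
tool_pos: [488.9, 106.6, 96.9]
tcp_rot: [-1.471, 1.343, -0.069]
contact_force: [0.0, 0.8, -2.8]
grip_width: 11.8
```

```bash
python3 -c "
from h import *
cp([3,3,200])
"
```

```text
t 19.58 p [488.9 106.6  96.9] F [ 0.   0.8 -2.8] w 11.8 q [ 0.083  0.356  1.956 -0.06   0.605 -1.273]
x [ 0.225 -0.016 -0.974] y [-0.96   0.166 -0.225] z [0.166 0.986 0.022]
caddy pos [ 8.5  4.4 96.9] tilt [ 0.224  0.024 -0.974] z [-0.009  1.     0.022]
t 19.58 p [488.9 106.6  96.9] F [ 0.   0.8 -2.8] w 11.8 q [ 0.083  0.356  1.956 -0.06   0.605 -1.273]
x [ 0.225 -0.016 -0.974] y [-0.96   0.166 -0.225] z [0.166 0.986 0.022]
[483.2 106.2 200. ] 3 rows of [-0.0339 -0.0059  0.0003]
```

Gripped at 11.8 mm on the 12 mm bar. Lifting.

Call:
send_rows(
  commands=[
    [[-0.01,-0.003,0,0,0.0],[-0.02,-0.005,0,0,0.0],[-0.025,-0.006,0,0,0.0],[-0.025,-0.006,0,0,0.0],[-0.025,-0.006,0,0,0.0],[-0.025,-0.006,0,0,0.0]],
  ],
)

```text
time: 20.08
tool_pos: [479.6, 102.7, 219.5]
tcp_rot: [-1.498, 1.384, -0.096]
contact_force: [1.0, 0.0, -6.2]
grip_width: 11.9
```

```bash
python3 -c "
from h import *
import cv2
from plant import optics
cp([3,3,200])
for n in ['scene']:
    c=optics.capture(n)['color']
    cv2.imwrite('pics/%s5.png'%n,cv2.resize(c[100:300,220:480],None,fx=3,fy=3,interpolation=cv2.INTER_CUBIC))
cv2.imwrite('pics/w5.png',optics.capture('wrist')['color'])
"
```

```text
t 20.08 p [479.6 102.7 219.5] F [ 1.   0.  -6.2] w 11.9 q [ 0.075  0.188  1.775 -0.038  0.994 -1.309]
x [ 0.185 -0.018 -0.983] y [-0.968  0.166 -0.185] z [0.167 0.986 0.014]
caddy pos [  0.   -1.1 219.5] tilt [ 0.185  0.015 -0.983] z [-0.008  1.     0.014]
t 20.08 p [479.6 102.7 219.5] F [ 1.   0.  -6.2] w 11.9 q [ 0.075  0.188  1.775 -0.038  0.994 -1.309]
x [ 0.185 -0.018 -0.983] y [-0.968  0.166 -0.185] z [0.167 0.986 0.014]
[483.2 106.2 200. ] 1 rows of [0.0198 0.0007 0.0038]
```

View pics/scene5.png

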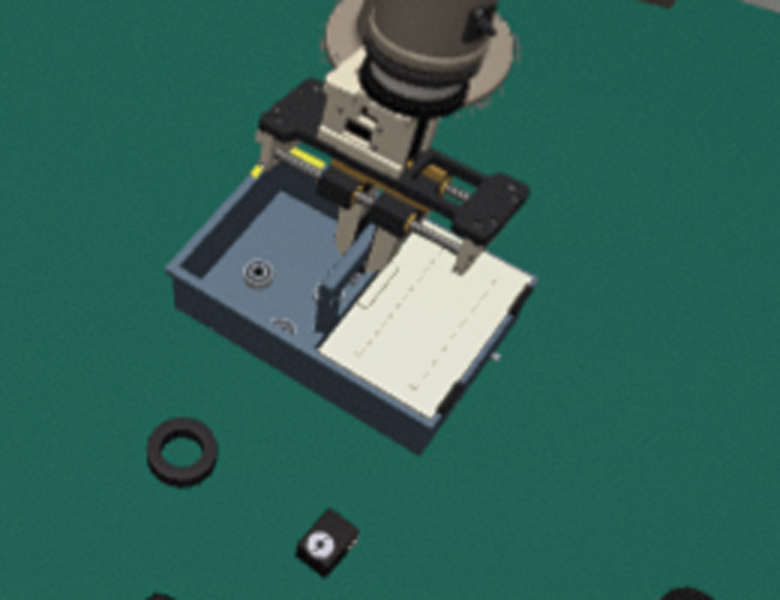

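View pics/w5.png

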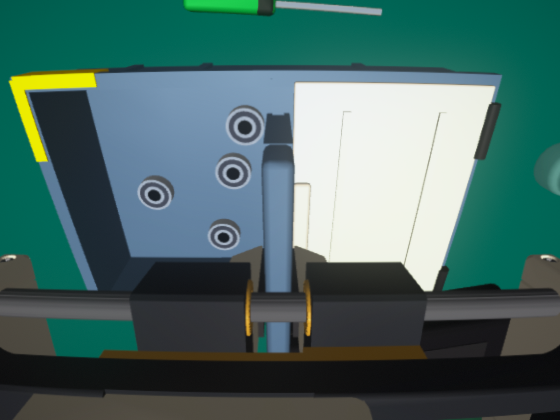

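```bash
python3 -c "
from h import *
plan([430,540,390])
"
```

```text
t 20.18 p [482.8 102.9 222.8] F [ 1.3 -0.5 -7. ] w 11.7 q [ 0.075  0.185  1.771 -0.038  0.991 -1.309]
x [ 0.196 -0.017 -0.981] y [-0.966  0.166 -0.196] z [0.166 0.986 0.016]
[430, 540, 390] 12 rows of [-0.0151  0.0076  0.0354]
```

Call:
send_rows(
  commands=[
    [[-0.012,0.002,0.01,0,0.0],[-0.015,0.004,0.02,0,0.0],[-0.018,0.007,0.028,0,0.0],[-0.018,0.007,0.03,-2,0.0],[-0.015,0.007,0.03,-2,0.0],[-0.013,0.007,0.03,-2,0.0],[-0.013,0.007,0.03,-2,0.0],[-0.013,0.007,0.03,-2,0.0],[-0.013,0.008,0.03,-2,0.0],[-0.013,0.008,0.03,0,0.0]],
  ],
)

```text
time: 21.02
tool_pos: [407.6, 380.9, 320.6]
tcp_rot: [-1.869, 1.417, -0.256]
contact_force: [1.1, 0.2, -6.1]
grip_width: 11.9
```

```bash
python3 -c "
from h import *
plan([430,540,390])
"
```

```text
t 21.02 p [407.6 380.9 320.6] F [ 1.1  0.2 -6.1] w 11.9 q [ 0.685  0.305  1.33  -0.126  1.417 -0.914]
x [ 0.148 -0.039 -0.988] y [-0.988 -0.045 -0.147] z [-0.039  0.998 -0.045]
[430, 540, 390] 5 rows of [-0.0143 -0.0079  0.031 ]
```

Call:
send_rows(
  commands=[
    [[-0.014,-0.008,0.031,0,0.0],[-0.014,-0.008,0.031,0,0.0],[-0.014,-0.008,0.031,0,0.0],[-0.014,-0.008,0.031,0,0.0],[-0.012,-0.008,0.025,0,0.0]],
  ],
)

```text
time: 21.43
tool_pos: [424.7, 543.5, 367.4]
tcp_rot: [-2.034, 1.432, -0.412]
contact_force: [2.0, 0.3, -5.9]
grip_width: 12.0
```

```bash
python3 -c "
from h import *
import cv2
from plant import optics
tl(.9,20,15)
cv2.imwrite('pics/w6.png',optics.capture('wrist')['color'])
cv2.imwrite('pics/s6.png',optics.capture('scene')['color'])
"
```

```text
t 21.43 p [424.7 543.5 367.4] F [ 2.   0.3 -5.9] w 12.0 q [ 0.858  0.626  0.693 -0.135  1.779 -0.795]
x [ 0.127 -0.055 -0.99 ] y [-0.991 -0.054 -0.124] z [-0.047  0.997 -0.062]
sum 0 az 0.908 r 689.8 tilt 0.035 -0.134 row [-0.0142 -0.015   0.0141]
```

View pics/s6.png

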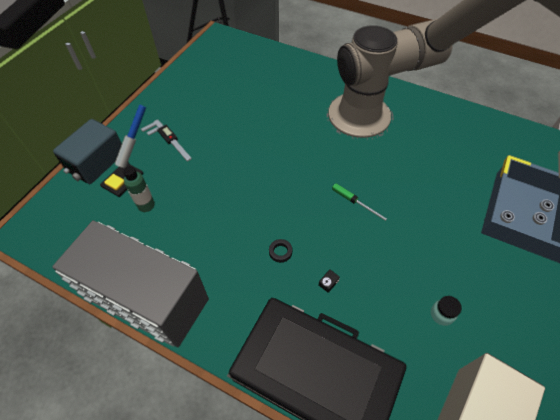

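View pics/w6.png

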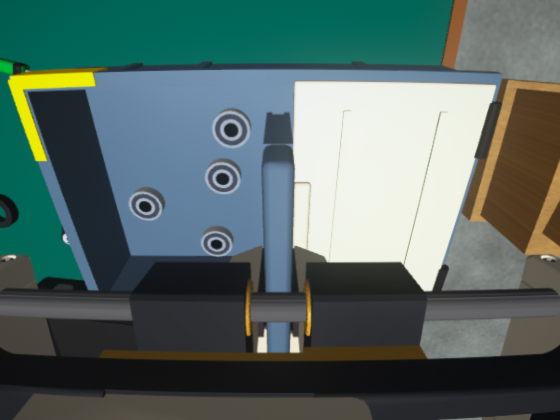

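Call:
send_rows(
  commands=[
    [[-0.006,-0.015,0.017,0,0.0],[-0.006,-0.015,0.017,0,0.0],[-0.006,-0.015,0.017,0,0.0]],
  ],
)

```text
time: 21.78
tool_pos: [459.1, 594.3, 365.8]
tcp_rot: [-2.273, 1.439, -0.645]
contact_force: [1.6, 1.3, -5.5]
grip_width: 11.8
```

```bash
python3 -c "
from h import *
tl(.9,16,12)
"
```

```text
t 21.78 p [459.1 594.3 365.8] F [ 1.6  1.3 -5.5] w 11.8 q [ 0.867  0.88   0.207 -0.148  2.043 -0.83 ]
x [ 0.105 -0.079 -0.991] y [-0.993 -0.062 -0.101] z [-0.053  0.995 -0.085]
sum 0 az 0.913 r 750.9 tilt 0.003 -0.132 row [-0.0118 -0.0119  0.0109]
```

Call:
send_rows(
  commands=[
    [[-0.006,-0.006,0.006,0,0.0],[-0.006,-0.006,0.006,0,0.0]],
  ],
)

```text
time: 21.95
tool_pos: [465.2, 601.7, 352.7]
tcp_rot: [-2.473, 1.438, -0.84]
contact_force: [1.0, 1.3, -10.3]
grip_width: 12.1
```

```bash
python3 -c "
from h import *
tl(.9,32,18)
"
```

```text
t 21.95 p [465.2 601.7 352.7] F [  1.    1.3 -10.3] w 12.1 q [ 0.867  0.971  0.049 -0.156  2.135 -0.848]
x [ 0.088 -0.099 -0.991] y [-0.994 -0.065 -0.082] z [-0.057  0.993 -0.104]
sum 0 az 0.913 r 760.5 tilt -0.022 -0.131 row [-0.0186 -0.0229  0.0219]
```

Call:
send_rows(
  commands=[
    [[-0.018,-0.023,0.022,0,0.0]],
  ],
)

```text
time: 22.03
tool_pos: [471.1, 606.4, 349.0]
tcp_rot: [-2.358, 1.44, -0.724]
contact_force: [0.9, 0.5, -5.9]
grip_width: 11.6
```

```bash
python3 -c "
from h import *
tl(.9,32,18)
"
```

```text
t 22.03 p [471.1 606.4 349. ] F [ 0.9  0.5 -5.9] w 11.6 q [ 0.865  0.979  0.042 -0.154  2.118 -0.85 ]
x [ 0.098 -0.087 -0.991] y [-0.993 -0.068 -0.092] z [-0.059  0.994 -0.093]
sum 0 az 0.91 r 767.9 tilt -0.007 -0.131 row [-0.0181 -0.0231  0.0221]
```

Tilting outward. Repeating a few rows.

Call:
send_rows(
  commands=[
    [[-0.018,-0.023,0.022,0,0.0],[-0.018,-0.023,0.022,0,0.0],[-0.018,-0.023,0.022,0,0.0]],
  ],
)

```text
time: 22.28
tool_pos: [488.0, 618.8, 354.0]
tcp_rot: [-1.864, 1.424, -0.224]
contact_force: [1.1, 0.4, -7.7]
grip_width: 11.8
```

```bash
python3 -c "
from h import *
tl(.9,32,18)
"
```

```text
t 22.28 p [488.  618.8 354. ] F [ 1.1  0.4 -7.7] w 11.8 q [ 0.858  0.975  0.037 -0.146  2.056 -0.855]
x [ 0.142 -0.032 -0.989] y [-0.988 -0.071 -0.14 ] z [-0.066  0.997 -0.042]
sum 0 az 0.903 r 788.1 tilt 0.063 -0.132 row [-0.0158 -0.0239  0.0229]
```

```bash
cat >> h.py <<'E'
Rg=np.array([[.225,-.96,.166],[-.016,.166,.986],[-.974,-.225,.022]])
def cad():
    p,R=state();u,_,v=np.linalg.svd(Rg);G=u@v
    Rc=R@G.T@Rot.from_euler('z',C[2]).as_matrix()
    print('caddy tilt',np.arccos(Rc[2,2]).round(3),'down-slope in caddy xy',(-Rc[2,:2]).round(3))
    g=p+R@np.array([-19,0,0]); cor=g+Rc@(np.array([-80,-135,0])-[0,0,115]);print('low corner',cor.round(0),'far low',(g+Rc@np.array([80,110,-115])).round(0))
E
echo
```

Call:
send_rows(
  commands=[
    [[-0.016,-0.024,0.023,0,0.0],[-0.016,-0.024,0.023,0,0.0],[-0.016,-0.024,0.023,0,0.0],[-0.016,-0.024,0.023,0,0.0]],
  ],
)

```text
time: 22.62
tool_pos: [507.6, 634.1, 378.9]
tcp_rot: [-1.392, 1.348, 0.253]
contact_force: [-0.1, -0.9, -7.4]
grip_width: 12.2
```

```bash
python3 -c "
from h import *
tl(.9,32,18);cad()
"
```

```text
t 22.62 p [507.6 634.1 378.9] F [-0.1 -0.9 -7.4] w 12.2 q [ 0.85   0.948  0.037 -0.135  1.968 -0.859]
x [ 0.214  0.055 -0.975] y [-0.974 -0.068 -0.217] z [-0.078  0.996  0.039]
sum 0 az 0.896 r 812.3 tilt 0.176 -0.133 row [-0.0119 -0.025   0.0241]
t 22.62 p [507.6 634.1 378.9] F [-0.1 -0.9 -7.4] w 12.2 q [ 0.85   0.948  0.037 -0.135  1.968 -0.859]
x [ 0.214  0.055 -0.975] y [-0.974 -0.068 -0.217] z [-0.078  0.996  0.039]
caddy tilt 0.019 down-slope in caddy xy [ 0.008 -0.017]
low corner [432. 495. 281.] far low [575. 750. 284.]
```

Call:
send_rows(
  commands=[
    [[-0.012,-0.025,0.024,0,0.0],[-0.012,-0.025,0.024,0,0.0],[-0.012,-0.025,0.024,0,0.0],[-0.012,-0.025,0.024,0,0.0],[-0.01,-0.025,0.025,0,0.0]],
  ],
)

```text
time: 23.03
tool_pos: [532.5, 656.9, 403.1]
tcp_rot: [-1.164, 1.229, 0.489]
contact_force: [-0.2, -0.2, -6.4]
grip_width: 11.5
```

```bash
python3 -c "
from h import *
tl(.9,32,18);cad()
"
```

```text
t 23.03 p [532.5 656.9 403.1] F [-0.2 -0.2 -6.4] w 11.5 q [ 0.843  0.93   0.037 -0.121  1.851 -0.863]
x [ 0.296  0.158 -0.942] y [-0.95  -0.057 -0.308] z [-0.102  0.986  0.133]
sum 0 az 0.89 r 845.6 tilt 0.307 -0.134 row [-0.0071 -0.0259  0.0251]
t 23.03 p [532.5 656.9 403.1] F [-0.2 -0.2 -6.4] w 11.5 q [ 0.843  0.93   0.037 -0.121  1.851 -0.863]
x [ 0.296  0.158 -0.942] y [-0.95  -0.057 -0.308] z [-0.102  0.986  0.133]
caddy tilt 0.142 down-slope in caddy xy [-0.087 -0.112]
low corner [469. 527. 285.] far low [605. 783. 326.]
```

Call:
send_rows(
  commands=[
    [[-0.007,-0.026,0.025,0,0.0],[-0.007,-0.026,0.025,0,0.0],[-0.006,-0.026,0.025,0,0.0],[-0.005,-0.027,0.025,0,0.0],[-0.004,-0.027,0.026,0,0.0],[-0.003,-0.027,0.026,0,0.0]],
  ],
)

```text
time: 23.53
tool_pos: [567.1, 689.8, 419.7]
tcp_rot: [-1.048, 1.082, 0.616]
contact_force: [0.0, 0.5, -7.3]
grip_width: 11.9
```

```bash
python3 -c "
from h import *
tl(.88,32,18);cad()
"
```

```text
t 23.53 p [567.1 689.8 419.7] F [ 0.   0.5 -7.3] w 11.9 q [ 0.833  0.933  0.038 -0.102  1.692 -0.868]
x [ 0.383  0.271 -0.883] y [-0.913 -0.035 -0.407] z [-0.141  0.962  0.234]
sum 0 az 0.883 r 893.0 tilt 0.453 -0.122 row [-0.0014 -0.0268  0.0251]
t 23.53 p [567.1 689.8 419.7] F [ 0.   0.5 -7.3] w 11.9 q [ 0.833  0.933  0.038 -0.102  1.692 -0.868]
x [ 0.383  0.271 -0.883] y [-0.913 -0.035 -0.407] z [-0.141  0.962  0.234]
caddy tilt 0.295 down-slope in caddy xy [-0.196 -0.215]
low corner [519. 574. 282.] far low [644. 825. 366.]
```

Call:
send_rows(
  commands=[
    [[-0.001,-0.027,0.025,0,0.0],[-0.001,-0.027,0.025,0,0.0],[0.0,-0.027,0.025,0,0.0],[0.001,-0.027,0.025,0,0.0],[0.002,-0.027,0.026,0,0.0],[0.003,-0.027,0.026,0,0.0]],
  ],
)

```text
time: 24.03
tool_pos: [602.4, 722.4, 433.0]
tcp_rot: [-0.992, 0.938, 0.683]
contact_force: [-0.2, 0.2, -7.4]
grip_width: 11.8
```

```bash
python3 -c "
from h import *
tl(.88,32,18);cad()
import cv2
from plant import optics
cv2.imwrite('pics/w7.png',optics.capture('wrist')['color'])
"
```

```text
t 24.03 p [602.4 722.4 433. ] F [-0.2  0.2 -7.4] w 11.8 q [ 0.822  0.947  0.038 -0.082  1.529 -0.877]
x [ 0.458  0.373 -0.807] y [-0.869 -0.002 -0.495] z [-0.187  0.928  0.323]
sum 0 az 0.876 r 940.6 tilt 0.58 -0.116 row [ 0.004  -0.0267  0.0249]
t 24.03 p [602.4 722.4 433. ] F [-0.2  0.2 -7.4] w 11.8 q [ 0.822  0.947  0.038 -0.082  1.529 -0.877]
x [ 0.458  0.373 -0.807] y [-0.869 -0.002 -0.495] z [-0.187  0.928  0.323]
caddy tilt 0.442 down-slope in caddy xy [-0.298 -0.306]
low corner [570. 622. 279.] far low [680. 864. 402.]
```

View pics/w7.png

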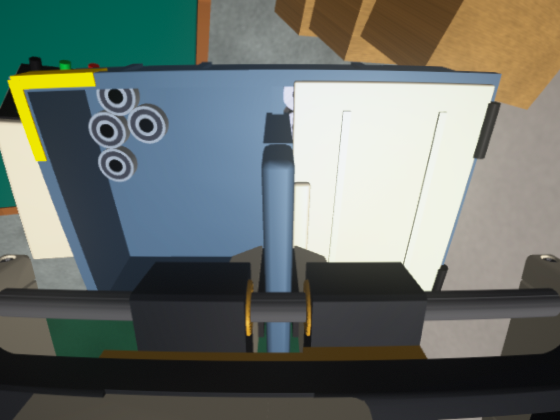

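Call:
send_rows(
  commands=[
    [[0,0,0,0,0.0],[0,0,0,0,0.0],[0,0,0,0,0.0],[0,0,0,0,0.0],[0,0,0,0,0.0],[0,0,0,0,0.0]],
  ],
)

```text
time: 24.58
tool_pos: [602.4, 722.3, 429.6]
tcp_rot: [-0.994, 0.944, 0.682]
contact_force: [-0.4, -0.8, -7.5]
grip_width: 11.9
```

```bash
python3 -c "
from h import *
cad()
import cv2
from plant import optics,monitor
print(monitor.get_obs()['dq'].round(3))
c=optics.capture('wrist');im=c['color'].copy()
Ti=np.linalg.inv(c['T_tool_cam']);K=c['camera_matrix']
u,_,v=np.linalg.svd(Rg);G=u@v
M=G.T@Rot.from_euler('z',C[2]).as_matrix() # caddy->tool rot
o=G.T@(np.array([C[0],C[1],0])-[488.9,106.6,96.9])
def px(P):
    q=Ti[:3,:3]@(M@np.array(P,float)+o)+Ti[:3,3];s=q[:2]/q[2];s=s*(1+c['k1']*(s@s));return K[:2,:2]@s+K[:2,2]
for P in [[-76,-131,4],[-76,-3,4],[-80,-135,60],[80,-135,60],[-80,110,60],[-62,0,126]]: print(P,px(P).round(0))
a=[px([-76+75*np.sin(t),-131+75*np.cos(t),12]) for t in np.linspace(0,1.57,40)]
cv2.polylines(im,[np.int32(a)],False,(0,0,255),1)
for P in [[-76,-131,4],[-80,-135,60],[80,-135,60],[-80,110,60]]: cv2.circle(im,tuple(int(v) for v in px(P)),3,(0,255,0),-1)
cv2.imwrite('pics/w8.png',im)
"
```

```text
t 24.58 p [602.4 722.3 429.6] F [-0.4 -0.8 -7.5] w 11.9 q [ 0.822  0.949  0.04  -0.082  1.53  -0.877]
x [ 0.456  0.37  -0.81 ] y [-0.871 -0.004 -0.492] z [-0.185  0.929  0.32 ]
caddy tilt 0.436 down-slope in caddy xy [-0.294 -0.303]
low corner [570. 621. 276.] far low [680. 864. 398.]
[ 0.001 -0.001  0.002  0.     0.003 -0.001]
[-76, -131, 4] [70. 72.]
[-76, -3, 4] [264.  69.]
[-80, -135, 60] [ 4. 81.]
[80, -135, 60] [ 88. 307.]
[-80, 110, 60] [482.  80.]
[-62, 0, 126] [268. 158.]
```

View pics/w8.png

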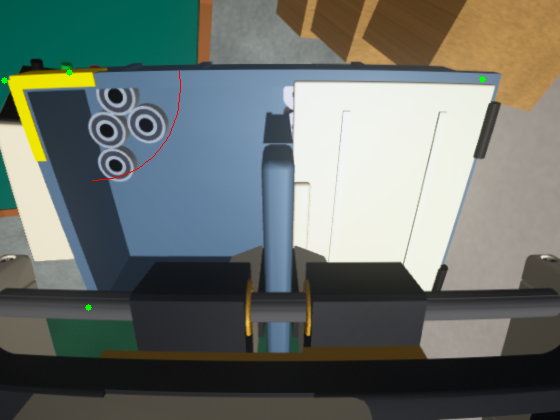

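```bash
python3 -c "
from h import *
import cv2
from plant import optics,monitor
cv2.imwrite('pics/t9.png',optics.capture('top')['color'])
"
```

```text
(no output)
```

View pics/t9.png

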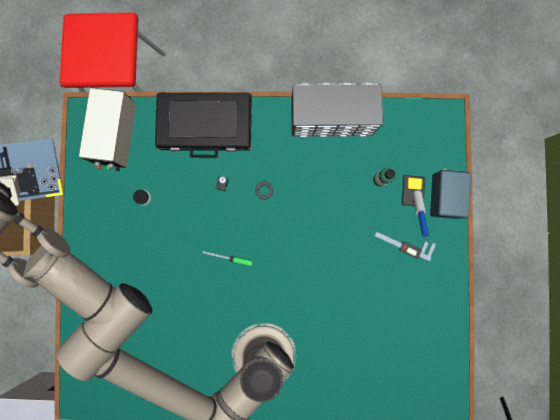

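The bearings sit together in the taped corner at (107–147, 97–164), and the bystanders are where they were. The caddy overhangs the bench edge, though, so I ease it back over the bench.

Call:
send_rows(
  commands=[
    [[-0.003,0.003,-0.003,0,0.0],[-0.005,0.005,-0.005,0,0.0],[-0.007,0.007,-0.007,0,0.0],[-0.009,0.009,-0.009,0,0.0],[-0.011,0.011,-0.011,0,0.0],[-0.013,0.013,-0.013,0,0.0],[-0.013,0.013,-0.013,0,0.0],[-0.013,0.013,-0.013,0,0.0],[-0.013,0.013,-0.013,0,0.0],[-0.013,0.013,-0.013,0,0.0]],
  ],
)

```text
time: 25.52
tool_pos: [484.1, 586.8, 423.1]
tcp_rot: [-0.993, 0.946, 0.682]
contact_force: [0.4, -0.3, -6.8]
grip_width: 11.1
```

```bash
python3 -c "
from h import *
cad()
"
```

```text
t 25.52 p [484.1 586.8 423.1] F [ 0.4 -0.3 -6.8] w 11.1 q [ 0.812  0.389  1.086 -0.088  1.048 -0.843]
x [ 0.454  0.369 -0.811] y [-0.872 -0.005 -0.49 ] z [-0.184  0.93   0.319]
caddy tilt 0.434 down-slope in caddy xy [-0.292 -0.302]
low corner [451. 486. 270.] far low [562. 728. 391.]
```

Tilt is held exactly. A bit further, then ramp down and hold.

Call:
send_rows(
  commands=[
    [[-0.012,0.012,-0.012,0,0.0],[-0.01,0.01,-0.01,0,0.0],[-0.008,0.008,-0.008,0,0.0],[-0.006,0.006,-0.006,0,0.0],[-0.004,0.004,-0.004,0,0.0],[-0.002,0.002,-0.002,0,0.0],[0,0,0,0,0.0],[0,0,0,0,0.0],[0,0,0,0,0.0],[0,0,0,0,0.0]],
  ],
)

```text
time: 26.35
tool_pos: [429.5, 525.2, 430.5]
tcp_rot: [-0.992, 0.937, 0.684]
contact_force: [0.5, 0.1, -7.3]
grip_width: 11.5
```

Call:
send_rows(
  commands=[
    [[0,0,0,0,0.0],[0,0,0,0,0.0],[0,0,0,0,0.0],[0,0,0,0,0.0]],
  ],
)

```text
time: 26.68
tool_pos: [430.5, 526.1, 429.0]
tcp_rot: [-0.992, 0.939, 0.683]
contact_force: [-0.4, 0.3, -7.7]
grip_width: 11.4
```

```bash
python3 -c "
from h import *
cad()
import cv2
from plant import optics,monitor
print(monitor.get_obs()['dq'].round(3))
cv2.imwrite('pics/w10.png',optics.capture('wrist')['color'])
cv2.imwrite('pics/s10.png',optics.capture('scene')['color'])
"
```

```text
t 26.68 p [430.5 526.1 429. ] F [-0.4  0.3 -7.7] w 11.4 q [ 0.806  0.219  1.312 -0.087  0.984 -0.844]
x [ 0.458  0.373 -0.807] y [-0.869 -0.002 -0.495] z [-0.186  0.928  0.323]
caddy tilt 0.441 down-slope in caddy xy [-0.298 -0.306]
low corner [398. 426. 275.] far low [508. 668. 398.]
[-0.001  0.008 -0.002 -0.001  0.     0.001]
```

View pics/w10.png

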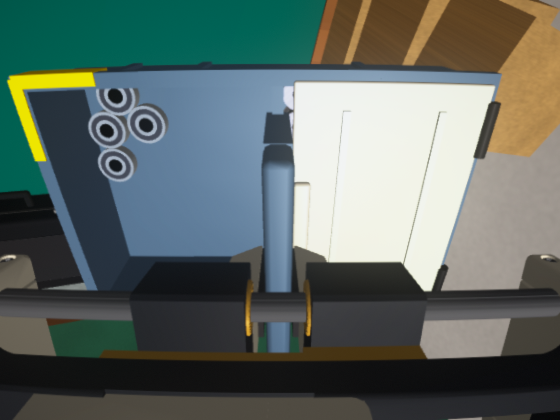

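View pics/s10.png

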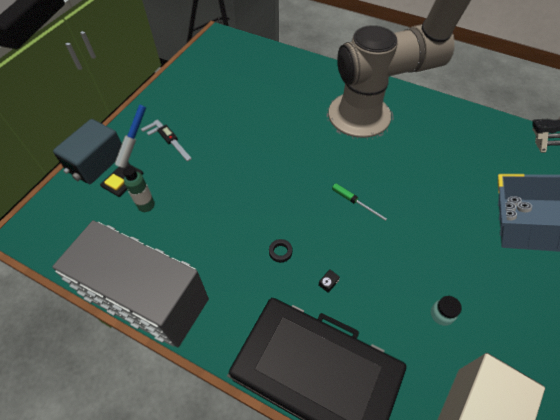

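The wrist view shows the four bearings packed in the taped corner, at (117,97), (107,130), (147,124) and (117,164), and the lid flat. The scene view shows the caddy held up at the right and the bench items unmoved.

```bash
python3 -c "
from plant import close_job
print(close_job())"
```

```text
the job is handed in; nothing more can be done
None
```

I shut the lid with the caddy level on the bench, then lifted it by the handle. I tipped it towards the taped corner until all four bearings slid into it, and handed the job in while holding it there. It finished at about 27 s of the 45 s; no verdict is reported.

**How the tilt was made:** The moves can't tilt the tool directly, so I pushed against the arm's reach limit and let that tip it. Learning this cost about 13 s and one wrong-way tilt, which I undid before touching the caddy. I then eased the caddy back over the bench, away from that limit.

**Last checks:**
- **Tilt and height:** The caddy tilts 0.44 rad by arm pose, sloping about equally towards both walls. The low corner is about 275 mm above the bench.
- **Grip:** The fingers stand at 11.4 mm on the 12 mm bar, carrying about 7.5 N. The caddy had not shifted in the grip in the wrist picture.
- **Stillness:** Joint speeds were below 0.01 rad/s.
- **Lid and bearings:** The lid is flat. The farthest bearing is about 60–66 mm from the taped corner, where 75 mm is allowed.
- **Couplings:** I could not see them all under the lid. One shows in the gap at the divider, still on the lidded side.
- **Bench items:** None had moved in the pictures.

**Doubts:**
- My caddy position was about 3 mm off sideways from the wrist camera, so I corrected the grasp for that.
- Joint 3 read 0.036–0.038 rad while pushing at its limit, just under the listed 0.04. I can't tell whether that counts as passing its range.
- Pressing the lid shut peaked at about 33 N on the fingertips.

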